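# Clear the board test bench

### The job

Switch the test power off with the red lever, and only then lift each circuit board straight up off the pins of its nest, keeping it level so that it does not jam. Put every board, including those lying loose on the bench, flat on the low shelf in one neat row side by side: the first close against the red stop at the left end, each next one close beside the last (a gap of about a centimetre at most), centred in the shelf's depth, square to it, connectors all to the front. Leave the multimeter and the solder spool alone.

Things in the scene. Friction and masses are not known exactly. Their poses are not given: they have to be found in the camera images.
- board0: circuit board, starts seated on the pins of nest0, aligned with it: green carrier 90 (x) x 60 (y) x 10 mm, about 260 g, origin at the centre of the underside. Grip it by the yellow transformer in its middle, 34 (x) x 30 (y) mm, top 58 mm above the underside; other parts rise to 21 mm at most. White connector at the front (-x) edge. Two 9.5 mm through holes at (-35,-20), (35,20) mm. May be absent.
- board1: circuit board, starts seated on the pins of nest1, aligned with it: green carrier 90 (x) x 60 (y) x 10 mm, about 260 g, origin at the centre of the underside. Grip it by the yellow transformer in its middle, 34 (x) x 30 (y) mm, top 58 mm above the underside; other parts rise to 21 mm at most. White connector at the front (-x) edge. Two 9.5 mm through holes at (-35,-20), (35,20) mm. May be absent.
- board2: circuit board, starts seated on the pins of nest2, aligned with it: green carrier 90 (x) x 60 (y) x 10 mm, about 260 g, origin at the centre of the underside. Grip it by the yellow transformer in its middle, 34 (x) x 30 (y) mm, top 58 mm above the underside; other parts rise to 21 mm at most. White connector at the front (-x) edge. Two 9.5 mm through holes at (-35,-20), (35,20) mm. May be absent.
- board3: circuit board, starts lying loose and flat on the bench: green carrier 90 (x) x 60 (y) x 10 mm, about 260 g, origin at the centre of the underside. Grip it by the yellow transformer in its middle, 34 (x) x 30 (y) mm, top 58 mm above the underside; other parts rise to 21 mm at most. White connector at the front (-x) edge. Two 9.5 mm through holes at (-35,-20), (35,20) mm. May be absent.
- board4: circuit board, starts lying loose and flat on the bench: green carrier 90 (x) x 60 (y) x 10 mm, about 260 g, origin at the centre of the underside. Grip it by the yellow transformer in its middle, 34 (x) x 30 (y) mm, top 58 mm above the underside; other parts rise to 21 mm at most. White connector at the front (-x) edge. Two 9.5 mm through holes at (-35,-20), (35,20) mm. May be absent.
- board0_front (a point): middle of the front (connector) edge of board0, 10 mm above its underside
- board1_front (a point): middle of the front (connector) edge of board1, 10 mm above its underside
- board2_front (a point): middle of the front (connector) edge of board2, 10 mm above its underside
- board3_front (a point): middle of the front (connector) edge of board3, 10 mm above its underside
- board4_front (a point): middle of the front (connector) edge of board4, 10 mm above its underside
- nest0: fixed aluminium test nest, 110 x 76 x 15 mm, origin at the centre of its underside; board0, if present, lies on its top face (15 mm up) located by two upright steel pins, 8 mm thick, 24 mm tall above that face, at x,y (-35,-20) and (35,20) mm. A board is free once lifted 24 mm.
- nest1: fixed aluminium test nest, 110 x 76 x 15 mm, origin at the centre of its underside; board1, if present, lies on its top face (15 mm up) located by two upright steel pins, 8 mm thick, 24 mm tall above that face, at x,y (-35,-20) and (35,20) mm. A board is free once lifted 24 mm.
- nest2: fixed aluminium test nest, 110 x 76 x 15 mm, origin at the centre of its underside; board2, if present, lies on its top face (15 mm up) located by two upright steel pins, 8 mm thick, 24 mm tall above that face, at x,y (-35,-20) and (35,20) mm. A board is free once lifted 24 mm.
- shelf: fixed low shelf, deck 130 mm deep (x) and 400 mm long (y), deck top 25 mm above the bench; origin under its centre; -x is its front, with a red edge, facing the robot; at its left (+y) end a red stop 12 mm thick rises 30 mm above the deck
- row_start (a point): point on the shelf's deck top, midway in its depth, at the inner face of the red end stop; same axes as the shelf: the row runs from here along -y, with 388 mm of deck
- power (a joint): angle of the red power toggle lever on the grey switch box: 0 = on, leaning towards the box's -x side (red mark), 1.0 = off, leaning towards +x (green mark). It turns about the box's y axis and stays where it is left, with slight friction
- power_tip (a point): centre of the 26 mm ball at the tip of the power lever, 70 mm from its turning axis, which lies across the middle of the box 67 mm above the bench; at 0 the ball is 34 mm to the -x side of that axis and 128 mm above the bench, at 1.0 as far to the +x side
- switchbox: fixed grey isolator box, 110 x 100 x 45 mm, origin at the centre of its underside, with the power lever on top
- meter: orange multimeter lying flat, 85 x 150 x 34 mm, a bystander to leave alone
- spool: steel-coloured solder spool standing upright, 54 mm wide, 40 mm tall, a bystander to leave alone
There are look-alikes about, which are no part of the job. Leave any orange look-alike of the board3 alone.

How it is judged:
By the outcome, as a careful person would: the job done as asked, in the order asked, and still so for the second after the job is handed in, with the robot touching nothing.
Of board0, board1, board2, board3, board4 only 4 to 5 are there at a start; the rules pass over those that are not, and their reading is None.
At some moment in a run one of board3, board4 may be knocked a few centimetres aside while the robot is not near it.
Once in a run the grip may slacken for a moment while it holds something.
It also fails if it takes over 208 s, if anything falls off the work surface, if the arm or the gripper's body presses on something with over 40 N, if the wrist force passes 120 N, or if a joint passes its speed limit or range.

### The arm

A 7-joint arm with a two-finger parallel gripper is mounted at the origin on the work surface. World frame = base frame: x ahead of the robot, y to its left, z up, the work surface at z = 0. Lengths are in m, angles in rad, forces in N, time in s.
With the tool pointing down it reaches from about 0.425 to 0.925 m from the base axis. Payload 6.8 kg.
Tool frame: the origin (TCP) lies between the finger pads; the fingertips stand r.tcp_to_tips ahead of it and the grasp point (between the pads) lies 3 mm ahead of it (r.tcp_to_tips is the distance from the TCP to the fingertips, in m); z points along the fingers, y is the line along which they close (so a half turn about z gives the same grasp; the last joint's range is limited). The gripper opens to 85 mm and grips with 20 to 120 N. Pads are 22 mm wide; open, the fingers measure 114 mm over their backs; the gripper's body (76 mm by 85 mm) begins 54 mm behind the grasp point. The pads swing forward as they close: fully open they stand 13 mm farther back than shut.
Start: joints at [-0.108, 0.477, 0.022, 1.555, -0.011, 1.109, -0.083], TCP at [0.675, 0, 0.253] pointing down, gripper open.
Joint ranges: [-2.96, 2.96], [-0.34, 2.1], [-1.41, 1.46], [0.24, 2.44], [-1.37, 4.51], [0.17, 1.92], [-2.96, 2.96]. Speed limits (rad/s): [2.39, 2.39, 3.14, 3.14, 3.14, 3.14, 3.14].

### API

Orientations are given as a rotation vector (axis times angle).
In Python, from bench import r gives the robot as it stands. The module is installed in compiled form; this text tells all that it offers.
- The arm moves only by the tool step_arm, never from a script. Its argument "moves" is a list of rows, each an object of numbers: "rx", "ry", "rz": the turn, a rotation vector about the tool's x, y, z in degrees; "dx", "dy", "dz": the shift along the tool's x, y, z in mm; "gripper": the opening, from -1 (shut) to 1 (fully open). In form: [{"rx": .., "ry": .., "rz": .., "dx": .., "dy": .., "dz": .., "gripper": ..}, ...]. A call has 1 to 20 rows; each row shifts and turns the commanded pose from where the row before left it, along the tool's axes as they then stand; what a row does not reach is not made up. A row lasts 1/8 s, in which the tool goes at most 62.5 mm and 10.7 degrees, less where a joint would pass 70% of its speed; a pose out of reach is approached as far as the arm can. A call is refused whole if a number of a shift passes 62.5 or a number of a turn 10.7, either way. A call with a gripper value outside its range is refused whole. The fingers move at their own pace and stop on an object; "grip_force" is the grip in N (left out, the last holds). Time passes only in rows, so rows that do not move let the fingers close. It gives the time, the measured TCP pose, the force, the opening and the grip force at its end, in the units of the state.
- r.get_obs(): the state, without advancing time (a new reading comes with each control period).
- r.grab_frame(name): name is "scene" or "side" or "wrist"; returns the picture (400x640x3 uint8, blue, green, red); there is no depth.
- r.camera_info(name): a dict with "mtx" (3x3 intrinsics, pixels), "rvec" (rotation vector, rad) and "tvec" (3), from world to camera coordinates, as OpenCV has them. Camera axes: x right, y down, z forward; pixel columns grow to the right and rows downward; lengths in m; the calibration is good to about 2 mm. A picture is of the moment at which its call begins: read the wrist's pose just before it. camera_info takes no time and is no camera call; for the wrist camera it gives the pose at the moment of the call.
- r.hand_in(): hands the job in; it is judged then, once.
The state is a dict: "clock": time; "joints": joint angles; "qvel": joint speeds; "tau": joint torques, N m; "tcp_pos": TCP position; "orientation": TCP orientation; "contact_force": force on the tool from outside, world axes, zero at the start; "moment": the same for the moment, N m; "grip_width": finger opening in m; "gripper_force": force on a finger pad.
Only numpy, scipy, OpenCV 4.12 (cv2) and the standard library are available. Lean on these libraries where they do the work, as an engineer would, in place of code of your own. Each camera call takes 0.05 s, during which the arm holds its last target. There are 200 camera calls.

## Working session

There is one attempt and no reset: what is moved stays moved. The work goes in short steps, Python scripts to look and compute and a tool call to move; the robot and the scene stay as the last step left them, time stands still between calls to the robot, and variables do not carry over. Pictures are saved under pics/ and viewed, at most 14 in all, crops included, and the job is handed in when it is done.

Besides the shell and the picture viewer there is one more tool, called after ">>>" as name([rows], argument=value, ...), one row to a line, values as JSON. step_arm: Moves the arm, as the interface text tells. Its arguments: {"type":"object","properties":{"moves":{"type":"array","items":{"type":"object","properties":{"rx":{"type":"number"},"ry":{"type":"number"},"rz":{"type":"number"},"dx":{"type":"number"},"dy":{"type":"number"},"dz":{"type":"number"},"gripper":{"type":"number"}}}},"grip_force":{"type":"number"}},"required":["moves"]}

```bash
mkdir -p pics; python3 - <<'E'
from bench import r
import cv2
o=r.get_obs();print(o, r.tcp_to_tips)
for n in ("scene","side","wrist"):
    cv2.imwrite(f"pics/{n}0.png",r.grab_frame(n)); print(n,r.camera_info(n))
E
```

```text
{'clock': 0.0, 'joints': array([-0.10811251,  0.47784907,  0.02235468,  1.55646632, -0.01151272,
        1.10930067, -0.08309557]), 'qvel': array([-1.02362048e-04, -3.63758459e-04,  2.00472985e-03,  4.87787831e-05,
       -5.67086773e-04, -1.24657875e-03, -1.17615766e-03]), 'tau': array([-5.45967814e-04, -5.96443820e+01,  1.60769675e+00, -2.81194621e+01,
        1.24063640e-02,  9.39900521e-03,  2.20753498e-05]), 'tcp_pos': array([ 6.74437823e-01, -1.02074025e-05,  2.52286860e-01]), 'orientation': array([-2.22054351, -2.22058667,  0.00225208]), 'contact_force': array([0.5298197 , 0.61552245, 0.30794759]), 'moment': array([-0.03092819, -0.01249046,  0.05775665]), 'gripper_force': 0.0, 'grip_width': 0.08574855930188717} 0.022
scene {'mtx': array([[429.19935452,   0.        , 325.47806626],
       [  0.        , 429.19935452, 201.1105688 ],
       [  0.        ,   0.        ,   1.        ]]), 'rvec': array([ 2.2207922 ,  1.27928001, -0.39934034]), 'tvec': array([-0.27526387, -0.29278258,  1.59162683])}
side {'mtx': array([[444.07312763,   0.        , 320.14627706],
       [  0.        , 444.07312763, 203.92587632],
       [  0.        ,   0.        ,   1.        ]]), 'rvec': array([ 0.41125456, -2.79549786,  1.09907256]), 'tvec': array([0.4702775 , 0.14661189, 1.14702777])}
wrist {'mtx': array([[340.23619254,   0.        , 313.73187764],
       [  0.        , 340.23619254, 201.53912421],
       [  0.        ,   0.        ,   1.        ]]), 'rvec': array([-2.85879646e+00,  1.11520291e-04,  3.28158872e-03]), 'tvec': array([-0.67421803, -0.03621441,  0.37904627])}
```

View pics/scene0.png

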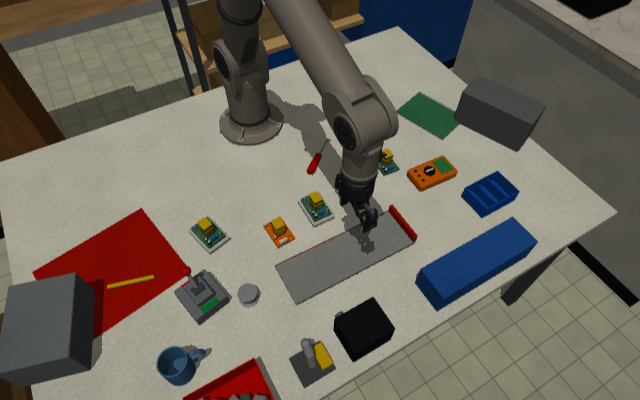

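View pics/side0.png

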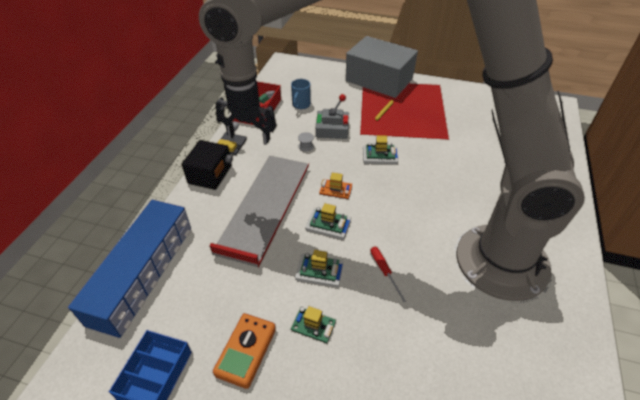

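View pics/wrist0.png

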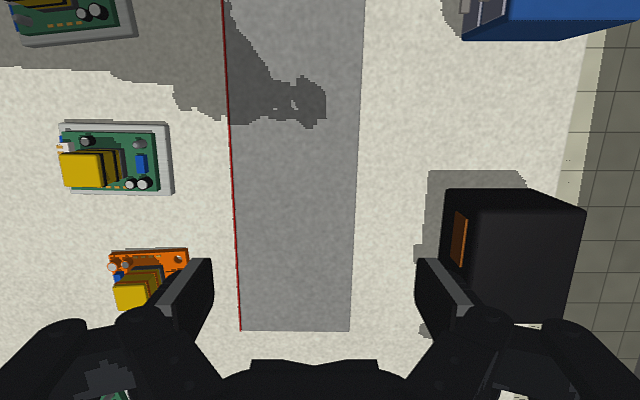

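Four boards show so far: three in nests and one loose at side (314,322). There is also an orange look-alike at side (336,187). The lever ball is at scene (186,271) and side (342,97), and the shelf's red stop is at scene (403,223).

```bash
cat > h.py <<'E'
from bench import r
import cv2, numpy as np
from scipy.spatial.transform import Rotation as R
def cam(n):
    c=r.camera_info(n); M=cv2.Rodrigues(c['rvec'])[0]; return c['mtx'],M,np.ravel(c['tvec'])
def topl(c,uv,z):   # pixels -> world plane z
    K,M,t=c; uv=np.atleast_2d(uv).astype(float)
    d=(np.linalg.inv(K)@np.c_[uv,np.ones(len(uv))].T).T@M; o=-M.T@t
    return o+d*((z-o[2])/d[:,2])[:,None]
def proj(c,P):
    K,M,t=c; q=(np.atleast_2d(P)@M.T+t)@K.T; return q[:,:2]/q[:,2:]
def tri(c1,u1,c2,u2):
    P=[c[0]@np.c_[c[1],c[2]] for c in(c1,c2)]
    X=cv2.triangulatePoints(P[0],P[1],np.float64(u1).reshape(2,1),np.float64(u2).reshape(2,1)).ravel(); return X[:3]/X[3]
def crop(im,x,y,w,h,s): return cv2.resize(im[y:y+h,x:x+w],None,fx=s,fy=s,interpolation=cv2.INTER_CUBIC)
def blobs(im,lo,hi,amin=15):
    m=cv2.inRange(cv2.cvtColor(im,cv2.COLOR_BGR2HSV),lo,hi)
    n,l,s,c=cv2.connectedComponentsWithStats(m)
    return [(c[i].round(1).tolist(),s[i].tolist()) for i in range(1,n) if s[i][4]>=amin]
E
python3 - <<'E'
from h import *
S=cv2.imread('pics/scene0.png');D=cv2.imread('pics/side0.png');W=cv2.imread('pics/wrist0.png')
cs,cd,cw=cam('scene'),cam('side'),cam('wrist')
print('wristcam',-cw[1].T@cw[2], 'scene',-cs[1].T@cs[2],'side',-cd[1].T@cd[2])
a=crop(S,150,200,160,130,5)[:300*2]; 
A=crop(S,165,250,80,75,5);B=crop(D,295,85,80,75,5)
cv2.imwrite('pics/sw.png',np.hstack([A,B]))
for nm,im in(('S',S),('D',D)):
    print(nm,'red',[b for b in blobs(im,(0,150,60),(5,255,255)) if b[1][4]<600],[b for b in blobs(im,(174,150,60),(180,255,255)) if b[1][4]<600])
print('ball',tri(cs,(186,271),cd,(342,97)))
print('box top center',tri(cs,(203,296),cd,(333,122)))
print('nests rough',topl(cd,[(380,150),(328,220),(320,267),(314,322),(336,187)],.03).round(3))
print('stop',topl(cd,[(234,252),(305,163)],.03).round(3), topl(cs,[(403,223)],.05))
print('wrist shelf',topl(cw,[(241,331),(350,331),(223,0),(364,0)],.025).round(4))
E
```

```text
wristcam [0.67508217 0.07072552 0.37258486] scene [ 1.14247103 -0.36604237  1.12050914] side [0.25259566 0.78059698 0.94084668]
S red [([313.7, 163.5], [307, 153, 15, 21, 150]), ([402.3, 222.8], [388, 205, 29, 36, 275]), ([185.5, 282.9], [182, 280, 8, 7, 18])] []
D red [([268.9, 94.2], [257, 83, 23, 26, 331]), ([341.9, 97.1], [340, 95, 5, 5, 22]), ([344.9, 119.3], [343, 116, 5, 8, 29]), ([234.5, 253.2], [211, 244, 50, 21, 381]), ([380.0, 260.3], [371, 247, 20, 28, 215])] []
ball [ 0.54185074 -0.4107722   0.12984883]
box top center [ 0.57103045 -0.4030446   0.02865579]
nests rough [[ 0.387 -0.307  0.03 ]
 [ 0.463  0.021  0.03 ]
 [ 0.439  0.174  0.03 ]
 [ 0.409  0.321  0.03 ]
 [ 0.476 -0.108  0.03 ]]
stop [[ 0.662  0.193  0.03 ]
 [ 0.594 -0.181  0.03 ]] [[0.66421126 0.19700633 0.05      ]]
wrist shelf [[ 0.5872 -0.1916  0.025 ]
 [ 0.7176 -0.1915  0.025 ]
 [ 0.5919  0.1603  0.025 ]
 [ 0.72    0.1602  0.025 ]]
```

View pics/sw.png

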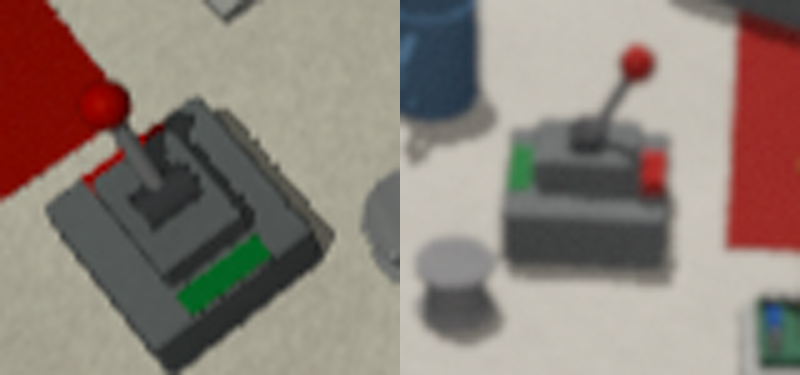

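Both views show the ball on the red-mark side of the box. I read the box's top corners in the scene crop as (48,208), (170,350), (325,235) and (195,100).

```bash
python3 - <<'E'
from h import *
cs,cd=cam('scene'),cam('side')
q=topl(cs,np.array([(48,208),(170,350),(325,235),(195,100)])/5+[165,250],.045);print(q.round(4),q.mean(0),[np.linalg.norm(q[i]-q[i-1]).round(3) for i in range(4)])
d=(q[1]+q[2]-q[0]-q[3]);print('yaw',np.degrees(np.arctan2(d[1],d[0])))
d=(q[0]+q[1]-q[2]-q[3]);print('yaw y',np.degrees(np.arctan2(d[0],-d[1])))
g=topl(cs,np.array([(225,275)])/5+[165,250],.047);g2=topl(cd,np.array([(122,168),(253,172)])/5+[295,85],.047);print(g,g2)
K=cs[0];S=cv2.imread('pics/scene0.png')
print(blobs(S,(55,150,40),(75,255,255)))
E
```

```text
[[ 0.5339 -0.4614  0.045 ]
 [ 0.6406 -0.433   0.045 ]
 [ 0.622  -0.3396  0.045 ]
 [ 0.5127 -0.3705  0.045 ]] [ 0.57729394 -0.4011255   0.045     ] [np.float64(0.093), np.float64(0.11), np.float64(0.095), np.float64(0.114)]
yaw 15.34693846985375
yaw y 12.188890791117041
[[ 0.61752933 -0.39363041  0.047     ]] [[ 0.61096754 -0.38821418  0.047     ]
 [ 0.5257704  -0.40892748  0.047     ]]
[([442.0, 165.3], [433, 158, 19, 15, 137]), ([209.3, 304.5], [201, 297, 18, 16, 108])]
```

>>> step_arm([
  {"dx": -42,"dy": -17.6,"gripper": -1},
  {"dx": -42,"dy": -17.6,"gripper": -1},
  {"dx": -42,"dy": -17.6,"gripper": -1},
  {"dx": -42,"dy": -17.6,"gripper": -1},
  {"dx": -42,"dy": -17.6,"gripper": -1},
  {"dx": -42,"dy": -17.6,"gripper": -1},
  {"dx": -42,"dy": -17.6,"gripper": -1},
  {"dx": -42,"dy": -17.6,"gripper": -1},
  {"dx": -42,"dy": -17.6,"gripper": -1},
  {"dx": -42,"dy": -17.6,"gripper": -1},
  {"rz": -7},
  {"rz": -7},
  {"gripper": -1},
], grip_force=40)

```text
invalid input at $.moves[0]: expected keys rx, ry, rz, dx, dy, dz, gripper
```

>>> step_arm([
  {"rx": 0,"ry": 0,"rz": -7,"dx": -60,"dy": -25,"dz": 0,"gripper": -1},
  {"rx": 0,"ry": 0,"rz": -7,"dx": -60,"dy": -25,"dz": 0,"gripper": -1},
  {"rx": 0,"ry": 0,"rz": 0,"dx": -60,"dy": -25,"dz": 0,"gripper": -1},
  {"rx": 0,"ry": 0,"rz": 0,"dx": -60,"dy": -25,"dz": 0,"gripper": -1},
  {"rx": 0,"ry": 0,"rz": 0,"dx": -50,"dy": -20,"dz": 0,"gripper": -1},
  {"rx": 0,"ry": 0,"rz": 0,"dx": -50,"dy": -20,"dz": 0,"gripper": -1},
  {"rx": 0,"ry": 0,"rz": 0,"dx": 0,"dy": 0,"dz": 0,"gripper": -1},
], grip_force=40)

```text
clock: 1.02
tcp_pos: [0.5977, -0.3549, 0.2527]
orientation: [1.945, 2.467, -0.006]
contact_force: [-0.3, 0.8, -0.4]
grip_width: 0.0001
gripper_force: 0.0
```

```bash
cat >> h.py <<'E'
def to(x,y,z=None,yaw=None):  # tool-frame shift in mm (and rz deg) to reach world target; tool z assumed down
    o=r.get_obs();Q=R.from_rotvec(o['orientation']);p=o['tcp_pos'];w=np.array([x,y,p[2] if z is None else z])
    a=Q.as_matrix(); cur=np.degrees(np.arctan2(a[1,1],a[0,1]))
    print('tcp',p.round(4),'yaw',cur.round(2),'tilt',np.degrees(np.arccos(-a[2,2])).round(2),'shift',(a.T@(w-p)*1000).round(1),'rz',None if yaw is None else round(cur-yaw,2),'F',o['contact_force'].round(1),'w',round(o['grip_width'],4),'t',o['clock'])
E
python3 -c "
from h import *
to(.498,-.421,.134,14)"
```

```text
tcp [ 0.5977 -0.3549  0.2527] yaw 13.49 tilt 0.22 shift [ -40.8 -112.   119.2] rz -0.51 F [-0.3  0.8 -0.4] w 0.0001 t 1.025
```

>>> step_arm([
  {"rx": 0,"ry": 0,"rz": 0,"dx": -20,"dy": -56,"dz": 0,"gripper": -1},
  {"rx": 0,"ry": 0,"rz": 0,"dx": -21,"dy": -56,"dz": 0,"gripper": -1},
  {"rx": 0,"ry": 0,"rz": 0,"dx": 0,"dy": 0,"dz": 0,"gripper": -1},
  {"rx": 0,"ry": 0,"rz": 0,"dx": 0,"dy": 0,"dz": 60,"gripper": -1},
  {"rx": 0,"ry": 0,"rz": 0,"dx": 0,"dy": 0,"dz": 58,"gripper": -1},
  {"rx": 0,"ry": 0,"rz": 0,"dx": 0,"dy": 0,"dz": 0,"gripper": -1},
])

```text
clock: 1.78
tcp_pos: [0.5004, -0.4112, 0.1307]
orientation: [-1.925, -2.47, -0.001]
contact_force: [0.9, 0.0, 0.3]
grip_width: -0.0
gripper_force: 0.0
```

```bash
python3 -c "
from h import *
to(.498,-.421,.134,14)
S=crop(r.grab_frame('scene'),165,230,80,95,5);D=crop(r.grab_frame('side'),295,65,80,95,5)
cv2.imwrite('pics/sw1.png',np.hstack([S,D]))"
```

```text
tcp [ 0.5004 -0.4112  0.1307] yaw 14.13 tilt 0.58 shift [-8.9 -4.7 -3.3] rz 0.13 F [0.9 0.  0.3] w -0.0 t 1.775
```

View pics/sw1.png

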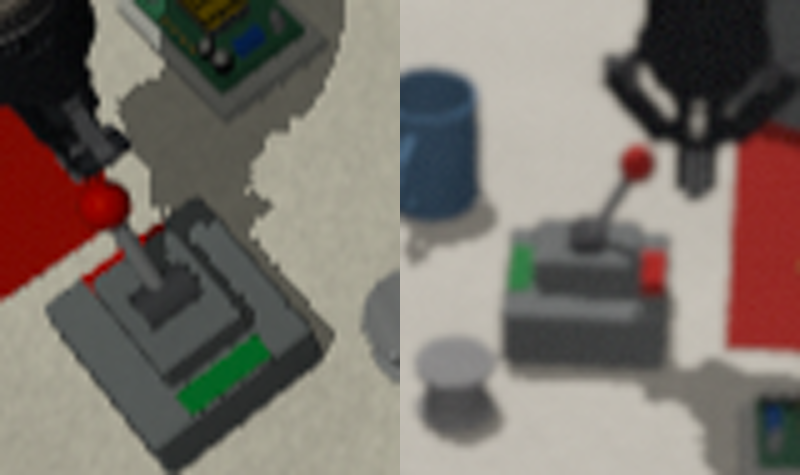

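>>> step_arm([
  {"rx": 0,"ry": 0,"rz": 0,"dx": -9,"dy": 0,"dz": -3,"gripper": -1},
  {"rx": 0,"ry": 0,"rz": 0,"dx": 0,"dy": 12,"dz": 0,"gripper": -1},
  {"rx": 0,"ry": 0,"rz": 0,"dx": 0,"dy": 12,"dz": 0,"gripper": -1},
  {"rx": 0,"ry": 0,"rz": 0,"dx": 0,"dy": 12,"dz": 0,"gripper": -1},
  {"rx": 0,"ry": 0,"rz": 0,"dx": 0,"dy": 12,"dz": 0,"gripper": -1},
  {"rx": 0,"ry": 0,"rz": 0,"dx": 0,"dy": 12,"dz": 0,"gripper": -1},
  {"rx": 0,"ry": 0,"rz": 0,"dx": 0,"dy": 12,"dz": 0,"gripper": -1},
  {"rx": 0,"ry": 0,"rz": 0,"dx": 0,"dy": 5,"dz": 0,"gripper": -1},
  {"rx": 0,"ry": 0,"rz": 0,"dx": 0,"dy": 3,"dz": 0,"gripper": -1},
  {"rx": 0,"ry": 0,"rz": 0,"dx": 0,"dy": 0,"dz": 0,"gripper": -1},
])

```text
clock: 3.12
tcp_pos: [0.5785, -0.4047, 0.1376]
orientation: [-1.932, -2.469, 0.004]
contact_force: [-9.3, 2.0, 5.4]
grip_width: -0.0002
gripper_force: 4.4
```

```bash
python3 -c "
from h import *
to(.577,-.402,.134,14)
S=r.grab_frame('scene');D=r.grab_frame('side')
print(blobs(S,(0,150,60),(5,255,255)));print(blobs(D,(0,150,60),(5,255,255)))
cv2.imwrite('pics/sw2.png',np.hstack([crop(S,165,230,80,95,5),crop(D,295,65,80,95,5)]))"
```

```text
tcp [ 0.5785 -0.4047  0.1376] yaw 13.92 tilt 0.39 shift [ 3.  -0.8  3.7] rz -0.08 F [-9.3  2.   5.4] w -0.0002 t 3.125
[([313.8, 163.5], [307, 153, 15, 21, 150]), ([402.3, 222.8], [388, 205, 29, 36, 273]), ([113.5, 273.1], [33, 221, 150, 119, 6881]), ([199.9, 289.6], [195, 285, 10, 9, 56]), ([234.8, 384.2], [183, 358, 91, 42, 1852])]
[([78.4, 86.6], [0, 0, 210, 254, 30095]), ([254.9, 103.5], [231, 81, 49, 45, 1232]), ([405.5, 112.9], [361, 84, 87, 55, 3661]), ([322.3, 97.0], [320, 95, 6, 5, 23]), ([344.9, 119.3], [343, 116, 5, 8, 32]), ([234.5, 253.3], [211, 244, 50, 21, 384]), ([379.9, 260.3], [371, 247, 20, 28, 224])]
```

```bash
python3 -c "
from h import *
cs,cd=cam('scene'),cam('side')
print(tri(cs,(199.9,289.6),cd,(322.3,97)))
a=np.radians(14)
for s in(-.034,0,.034): print(s, proj(cd,[.577+s*np.cos(a),-.402+s*np.sin(a),.128]),proj(cs,[.577+s*np.cos(a),-.402+s*np.sin(a),.128]))
"
```

```text
[ 0.60472943 -0.39881663  0.1253636 ]
-0.034 [[341.19206864  97.53508902]] [[186.55792946 271.80904346]]
0 [[330.62980846  97.26810719]] [[194.22504037 280.65338114]]
0.034 [[320.08536657  97.00157574]] [[202.09463423 289.73129151]]
```

>>> step_arm([
  {"rx": 0,"ry": 0,"rz": 0,"dx": 0,"dy": 3,"dz": 0,"gripper": -1},
  {"rx": 0,"ry": 0,"rz": 0,"dx": 0,"dy": 0,"dz": 0,"gripper": -1},
  {"rx": 0,"ry": 0,"rz": 0,"dx": 0,"dy": 0,"dz": 0,"gripper": -1},
])

```text
clock: 3.6
tcp_pos: [0.5789, -0.4047, 0.1376]
orientation: [-1.932, -2.465, 0.008]
contact_force: [-15.2, 2.1, 7.8]
grip_width: 0.0003
gripper_force: 7.5
```

>>> step_arm([
  {"rx": 0,"ry": 0,"rz": 0,"dx": 0,"dy": 3,"dz": 0,"gripper": -1},
  {"rx": 0,"ry": 0,"rz": 0,"dx": 0,"dy": 0,"dz": 0,"gripper": -1},
  {"rx": 0,"ry": 0,"rz": 0,"dx": 0,"dy": 0,"dz": 0,"gripper": -1},
])

```text
clock: 3.98
tcp_pos: [0.5792, -0.4047, 0.1375]
orientation: [-1.931, -2.461, 0.012]
contact_force: [-22.4, 2.8, 11.9]
grip_width: 0.0
gripper_force: 10.8
```

```bash
python3 -c "
from h import *
to(.577,-.402,.134,14)
S=r.grab_frame('scene');D=r.grab_frame('side')
print([b for b in blobs(S,(0,150,60),(5,255,255)) if b[1][4]<100]);print([b for b in blobs(D,(0,150,60),(5,255,255)) if b[1][4]<100])
cv2.imwrite('pics/sw2.png',np.hstack([crop(S,165,230,80,95,5),crop(D,295,65,80,95,5)]))"
```

```text
tcp [ 0.5792 -0.4047  0.1375] yaw 13.76 tilt 0.87 shift [ 3.1 -1.5  3.6] rz -0.24 F [-22.4   2.8  11.9] w 0.0 t 3.975
[([200.0, 289.9], [195, 286, 10, 8, 49])]
[([322.3, 97.0], [320, 95, 6, 5, 23]), ([344.8, 119.5], [343, 116, 5, 8, 31])]
```

View pics/sw2.png

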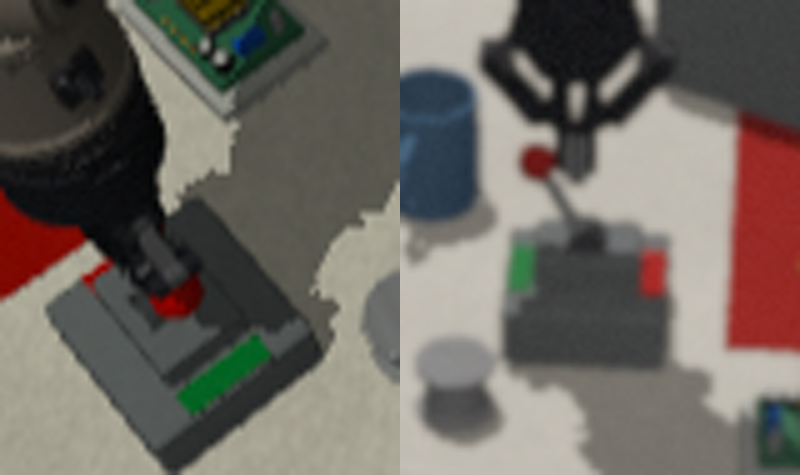

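The two crops show the ball over on the green side, at side-crop x 537 against the base at 586. The force rises without any motion, so the lever is at its off stop. I'll back away and look at the nests.

>>> step_arm([
  {"rx": 0,"ry": 0,"rz": 0,"dx": 0,"dy": -15,"dz": 0,"gripper": -1},
  {"rx": 0,"ry": 0,"rz": 0,"dx": 0,"dy": -25,"dz": 0,"gripper": -1},
  {"rx": 0,"ry": 0,"rz": 0,"dx": 0,"dy": 0,"dz": -50,"gripper": -1},
  {"rx": 0,"ry": 0,"rz": 7,"dx": 0,"dy": 0,"dz": -60,"gripper": -1},
  {"rx": 0,"ry": 0,"rz": 7,"dx": 30,"dy": -30,"dz": 0,"gripper": 1},
  {"rx": 0,"ry": 0,"rz": 0,"dx": 30,"dy": -50,"dz": 0,"gripper": 1},
  {"rx": 0,"ry": 0,"rz": 0,"dx": 0,"dy": 0,"dz": 0,"gripper": 1},
  {"rx": 0,"ry": 0,"rz": 0,"dx": 0,"dy": 0,"dz": 0,"gripper": 1},
])

```text
clock: 5.08
tcp_pos: [0.4664, -0.3567, 0.2491]
orientation: [2.219, 2.22, 0.002]
contact_force: [0.4, -0.5, 1.3]
grip_width: 0.0721
gripper_force: 0.0
```

```bash
python3 -c "
from h import *
to(.4,-.31,.25,0)
r.get_obs()
cw=cam('wrist');W=r.grab_frame('wrist');cv2.imwrite('pics/w1.png',W);np.savez('w1.npz',K=cw[0],M=cw[1],t=cw[2])
S=r.grab_frame('scene');D=r.grab_frame('side');cv2.imwrite('pics/scene3.png',S);cv2.imwrite('pics/side3.png',D)
p=proj(cw,[[.387,-.307,.02]])
print(p)
print('ball',[b for b in blobs(S,(0,150,60),(5,255,255)) if b[1][4]<100],[b for b in blobs(D,(0,150,60),(5,255,255)) if b[1][4]<100])
print('yellowD',[b for b in blobs(D,(20,120,80),(32,255,255))])
print('yellowS',[b for b in blobs(S,(20,120,80),(32,255,255))])
"
```

```text
tcp [ 0.4664 -0.3567  0.2491] yaw 0.02 tilt 0.15 shift [ 46.8 -66.4  -1.1] rz 0.02 F [ 0.4 -0.5  1.3] w 0.0721 t 5.075
[[233.90996744 124.32412839]]
ball [([189.0, 280.3], [182, 275, 16, 12, 33]), ([199.4, 288.0], [195, 283, 10, 11, 85])] [([321.9, 96.9], [320, 95, 5, 5, 22]), ([345.0, 119.6], [343, 116, 5, 8, 32])]
yellowD [([383.5, 110.2], [376, 101, 16, 19, 61]), ([381.3, 139.1], [377, 136, 10, 7, 61]), ([227.8, 144.0], [218, 139, 18, 13, 114]), ([381.2, 145.5], [376, 144, 11, 4, 40]), ([336.0, 176.7], [331, 173, 11, 8, 78]), ([335.2, 183.8], [331, 182, 10, 4, 24]), ([328.0, 210.9], [321, 204, 14, 15, 150]), ([319.0, 257.9], [311, 250, 16, 17, 200]), ([312.1, 315.7], [304, 307, 18, 19, 238])]
yellowS [([386.4, 152.9], [380, 149, 13, 9, 71]), ([385.8, 158.5], [380, 154, 13, 8, 19]), ([353.8, 173.6], [348, 168, 14, 15, 100]), ([315.5, 196.9], [309, 192, 14, 11, 95]), ([277.7, 224.9], [271, 217, 14, 19, 147]), ([203.7, 223.2], [198, 218, 14, 12, 99]), ([130.3, 281.2], [107, 275, 48, 14, 189]), ([322.2, 356.1], [313, 342, 20, 28, 302])]
```

View pics/w1.png

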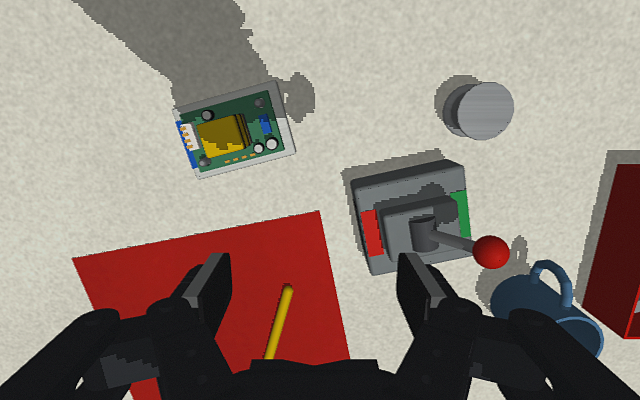

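The lever stays off (ball at (491,252) on the green-mark side). nest0's board is at about (237,137), turned about 14°. Next I'll rectify onto the board-top plane and fit a rectangle to the green.

```bash
cat >> h.py <<'E'
def fit(im,c,xy,z,name=None,half=.08,s=2000):
    """rectify to plane z, 0.5 mm/px; fit green rectangle. image u=+x, v=+y"""
    n=int(2*half*s); g=np.array([(0,0),(n,0),(n,n),(0,n)],np.float32)
    Wd=np.c_[g/s+np.array(xy)-half,np.full(4,z)]
    H=cv2.getPerspectiveTransform(np.float32(proj(c,Wd)),g); w=cv2.warpPerspective(im,H,(n,n))
    m=cv2.inRange(cv2.cvtColor(w,cv2.COLOR_BGR2HSV),(60,90,25),(95,255,255))
    m=cv2.morphologyEx(m,cv2.MORPH_OPEN,np.ones((3,3)))
    k,l,st,_=cv2.connectedComponentsWithStats(m)
    pts=cv2.findNonZero(np.isin(l,[i for i in range(1,k) if st[i][4]>60]).astype(np.uint8))
    (cx,cy),(a,b),ang=cv2.minAreaRect(pts)
    if a<b: a,b,ang=b,a,ang-90
    ang=(ang+90)%180-90
    print('centre',(np.array([cx,cy])/s+np.array(xy)-half).round(4),'size',round(a/s*1e3,1),round(b/s*1e3,1),'yaw',round(ang,2))
    if name:
        cv2.drawContours(w,[np.int32(cv2.boxPoints(((cx,cy),(a,b),ang)))],0,(0,0,255),1); cv2.imwrite(name,cv2.flip(w,0))
    return w
E
python3 -c "
from h import *
a=np.load('w1.npz');c=(a['K'],a['M'],a['t']);W=cv2.imread('pics/w1.png')
print(topl(c,[(235,138)],.025))
w=fit(W,c,topl(c,[(235,138)],.025)[0][:2],.025,'pics/f0.png')
"
```

```text
[[ 0.38835015 -0.32004055  0.025     ]]
centre [ 0.386  -0.3144] size 90.6 59.3 yaw 14.89
```

View pics/f0.png

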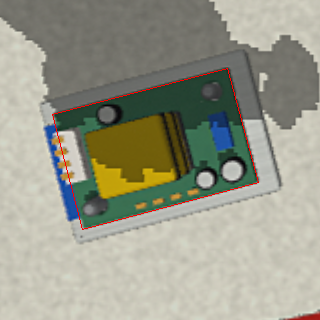

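>>> step_arm([
  {"rx": 0,"ry": 0,"rz": 0,"dx": 50,"dy": 10,"dz": -10,"gripper": 1},
  {"rx": 0,"ry": 0,"rz": 0,"dx": 50,"dy": 10,"dz": -10,"gripper": 1},
  {"rx": 0,"ry": 0,"rz": 0,"dx": 50,"dy": 10,"dz": -10,"gripper": 1},
  {"rx": 0,"ry": 0,"rz": 0,"dx": 50,"dy": 10,"dz": -10,"gripper": 1},
  {"rx": 0,"ry": 0,"rz": 0,"dx": 50,"dy": 10,"dz": -10,"gripper": 1},
  {"rx": 0,"ry": 0,"rz": 0,"dx": 50,"dy": 10,"dz": -10,"gripper": 1},
  {"rx": 0,"ry": 0,"rz": 0,"dx": 50,"dy": 10,"dz": -10,"gripper": 1},
  {"rx": 0,"ry": 0,"rz": 0,"dx": 50,"dy": 10,"dz": -10,"gripper": 1},
  {"rx": 0,"ry": 0,"rz": 0,"dx": 50,"dy": 10,"dz": -10,"gripper": 1},
  {"rx": 0,"ry": 0,"rz": 0,"dx": 0,"dy": 0,"dz": 0,"gripper": 1},
  {"rx": 0,"ry": 0,"rz": 0,"dx": 0,"dy": 0,"dz": 0,"gripper": 1},
  {"rx": 0,"ry": 0,"rz": 0,"dx": 0,"dy": 0,"dz": 0,"gripper": 1},
])

```text
clock: 6.72
tcp_pos: [0.5557, 0.0918, 0.338]
orientation: [2.224, 2.219, -0.001]
contact_force: [-0.4, 0.2, -0.5]
grip_width: 0.0854
gripper_force: 0.0
```

```bash
python3 -c "
from h import *
to(.386,-.3144,.18,14.9)
cw=cam('wrist');W=r.grab_frame('wrist');cv2.imwrite('pics/w2.png',W);np.savez('w2.npz',K=cw[0],M=cw[1],t=cw[2])
print(proj(cw,[[.463,.021,.025],[.439,.174,.025],[.409,.321,.01],[.66,.195,.05]]))
"
```

```text
tcp [0.5557 0.0918 0.338 ] yaw -0.15 tilt 0.04 shift [-406.5 -168.6  158.3] rz -15.05 F [-0.4  0.2 -0.5] w 0.0854 t 6.725
[[244.81330725 212.88805888]
 [217.53491693  93.02878272]
 [184.1125968  -42.43663273]
 [406.42301634  72.22930448]]
```

View pics/w2.png

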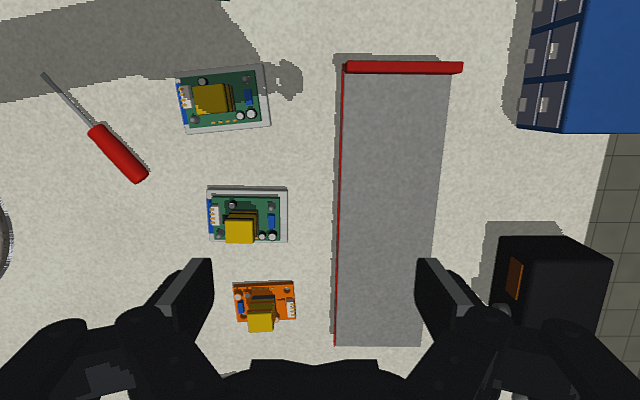

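The picture shows board1 at about (247,214), board2 at about (222,97), the orange decoy at (264,302) and the shelf. The stop's face runs from (344,73) to (451,73).

```bash
python3 -c "
from h import *
a=np.load('w2.npz');c=(a['K'],a['M'],a['t']);W=cv2.imread('pics/w2.png')
for uv in((247,214),(222,97)):
    fit(W,c,topl(c,[uv],.025)[0][:2],.025,'pics/f%d.png'%uv[0])
n=480;s=1200;o=np.array([.46,-.2]); 
g=np.array([(0,0),(360,0),(360,504),(0,504)],np.float32)
H=cv2.getPerspectiveTransform(np.float32(proj(c,np.c_[g/s+o,np.full(4,.025)])),g)
# sub-pixel edges along rows in rectified deck plane
w=cv2.warpPerspective(W,H,(360,504)); hs=cv2.cvtColor(w,cv2.COLOR_BGR2HSV).astype(int)
ys=[];F=[];B=[]
for v in range(40,440,10):
    row=hs[v]; red=[u for u in range(60,300) if row[u,1]>120 and (row[u,0]<8 or row[u,0]>172)]
    gb=w[v].astype(int); 
    gl=cv2.GaussianBlur(w[v:v+1].mean(2).astype(np.float32),(9,1),0)[0]; d=np.diff(gl); ub=240+int(np.argmax(d[240:355]))
    ys.append(v/s+o[1]);F.append((min(red)/s+o[0],max(red)/s+o[0]) if red else (np.nan,)*2);B.append(ub/s+o[0])
F=np.array(F);
for y,f,b in list(zip(ys,F,B))[::4]: print(round(y,3),f.round(4),round(b,4))
print('face',topl(c,[(344,73),(451,73),(352,75),(440,75)],.025).round(4),'top face',topl(c,[(346,73),(463,72)],.055).round(4))
cv2.imwrite('pics/stop.png',crop(W,325,45,150,60,5))
"
```

```text
centre [0.4639 0.0135] size 90.2 61.9 yaw -1.24
centre [0.4425 0.1666] size 90.7 59.3 yaw 5.55
-0.167 [0.5842 0.5867] 0.715
-0.133 [0.585  0.5867] 0.755
-0.1 [0.5858 0.5875] 0.7483
-0.067 [0.5858 0.5875] 0.7517
-0.033 [0.5867 0.5883] 0.7175
0.0 [0.5867 0.5883] 0.7175
0.033 [0.5875 0.5892] 0.7183
0.067 [0.5875 0.59  ] 0.7183
0.1 [0.5883 0.59  ] 0.7192
0.133 [0.5883 0.59  ] 0.7192
face [[0.5919 0.1963 0.025 ]
 [0.7196 0.196  0.025 ]
 [0.6015 0.1941 0.025 ]
 [0.7067 0.1938 0.025 ]] top face [[0.5917 0.194  0.055 ]
 [0.7215 0.1947 0.055 ]]
```

View pics/stop.png

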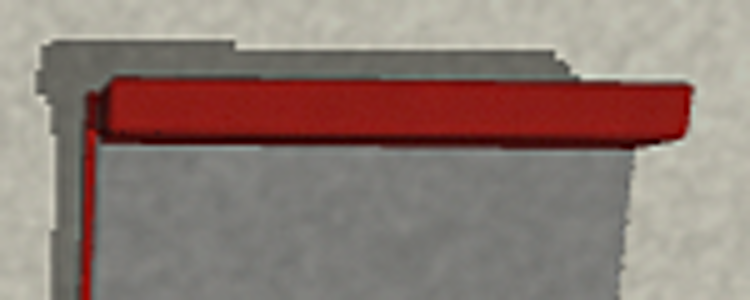

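>>> step_arm([
  {"rx": 0,"ry": 0,"rz": 0,"dx": 19,"dy": -28,"dz": 20,"gripper": 1},
  {"rx": 0,"ry": 0,"rz": 0,"dx": 19,"dy": -28,"dz": 30,"gripper": 1},
  {"rx": 0,"ry": 0,"rz": 0,"dx": 19,"dy": -28,"dz": 40,"gripper": 1},
  {"rx": 0,"ry": 0,"rz": -5.7,"dx": 18,"dy": -29,"dz": 40,"gripper": 1},
  {"rx": 0,"ry": 0,"rz": 0,"dx": 0,"dy": 0,"dz": 20,"gripper": 1},
  {"rx": 0,"ry": 0,"rz": 0,"dx": 0,"dy": 0,"dz": 0,"gripper": 1},
])

```text
clock: 7.52
tcp_pos: [0.4416, 0.1673, 0.1872]
orientation: [-2.109, -2.327, 0.004]
contact_force: [-0.6, -1.0, 0.7]
grip_width: 0.0856
gripper_force: 0.0
```

```bash
python3 -c "
from h import *
cs,cd=cam('scene'),cam('side')
to(.4425,.1666,.064,5.55)
S=cv2.imread('pics/scene3.png');D=cv2.imread('pics/side3.png')
for a,b in(((203.7,223.2),(381.3,141)),((315.5,196.9),(328,210.9)),((353.8,173.6),(319,257.9)),((386.4,154),(312.1,315.7))): print(tri(cs,a,cd,b).round(4))
W=r.grab_frame('wrist');cv2.imwrite('pics/w3.png',W)
fit(D,cd,(.409,.321),.01,'pics/f3.png')
"
```

```text
tcp [0.4416 0.1673 0.1872] yaw 5.64 tilt 0.17 shift [ -0.7   1.2 123.2] rz 0.09 F [-0.6 -1.   0.7] w 0.0856 t 7.525
[ 0.3841 -0.3148  0.0633]
[0.462  0.0152 0.0632]
[0.4407 0.168  0.0612]
[0.4132 0.3152 0.048 ]
centre [0.4137 0.3198] size 81.5 56.5 yaw 0.0
```

View pics/w3.png

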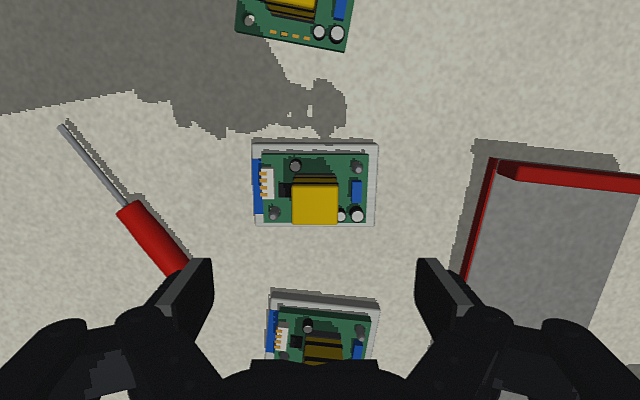

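Board2 is aligned with the fingers at (315,190), and triangulating the transformers agrees with the fits. I'll descend and close gently.

>>> step_arm([
  {"rx": 0,"ry": 0,"rz": 0,"dx": -0.5,"dy": 1,"dz": 40,"gripper": 1},
  {"rx": 0,"ry": 0,"rz": 0,"dx": 0,"dy": 0,"dz": 45,"gripper": 1},
  {"rx": 0,"ry": 0,"rz": 0,"dx": 0,"dy": 0,"dz": 25,"gripper": 1},
  {"rx": 0,"ry": 0,"rz": 0,"dx": 0,"dy": 0,"dz": 12,"gripper": 0.3},
  {"rx": 0,"ry": 0,"rz": 0,"dx": 0,"dy": 0,"dz": 0,"gripper": 0},
  {"rx": 0,"ry": 0,"rz": 0,"dx": 0,"dy": 0,"dz": 0,"gripper": -0.3},
  {"rx": 0,"ry": 0,"rz": 0,"dx": 0,"dy": 0,"dz": 0,"gripper": -0.3},
  {"rx": 0,"ry": 0,"rz": 0,"dx": 0,"dy": 0,"dz": 0,"gripper": -0.3},
  {"rx": 0,"ry": 0,"rz": 0,"dx": 0,"dy": 0,"dz": 0,"gripper": -0.3},
], grip_force=25)

```text
clock: 8.7
tcp_pos: [0.4427, 0.1681, 0.0673]
orientation: [-2.108, -2.329, 0.001]
contact_force: [-6.1, -0.0, 6.1]
grip_width: 0.0338
gripper_force: 26.9
```

```bash
python3 -c "
from h import *
to(.4425,.1666,.064,5.55);print(r.get_obs()['moment'],r.get_obs()['gripper_force'])"
```

```text
tcp [0.4427 0.1681 0.0673] yaw 5.7 tilt 0.06 shift [-1.4 -0.3  3.3] rz 0.15 F [-6.1 -0.   6.1] w 0.0338 t 8.7
[-0.05384588  1.33967288 -0.10224616] 26.880280673503876
```

>>> step_arm([
  {"rx": 0,"ry": 0,"rz": 0,"dx": 0,"dy": -0.8,"dz": -0.5,"gripper": -0.3},
  {"rx": 0,"ry": 0,"rz": 0,"dx": 0,"dy": 0,"dz": 0,"gripper": -0.3},
  {"rx": 0,"ry": 0,"rz": 0,"dx": 0,"dy": 0,"dz": 0,"gripper": -0.3},
])

```text
clock: 9.07
tcp_pos: [0.4426, 0.168, 0.0673]
orientation: [2.108, 2.329, -0.0]
contact_force: [-4.9, -0.5, 7.3]
grip_width: 0.034
gripper_force: 27.0
```

>>> step_arm([
  {"rx": 0,"ry": 0,"rz": 0,"dx": 0,"dy": -1.5,"dz": -1,"gripper": -0.3},
  {"rx": 0,"ry": 0,"rz": 0,"dx": 0,"dy": 0,"dz": -1,"gripper": -0.3},
  {"rx": 0,"ry": 0,"rz": 0,"dx": 0,"dy": 0,"dz": 0,"gripper": -0.3},
  {"rx": 0,"ry": 0,"rz": 0,"dx": 0,"dy": 0,"dz": 0,"gripper": -0.3},
], grip_force=60)

```text
clock: 9.57
tcp_pos: [0.4414, 0.1679, 0.0688]
orientation: [2.108, 2.329, 0.0]
contact_force: [1.2, 0.3, -3.2]
grip_width: 0.033
gripper_force: 59.8
```

Balanced. I'll lift straight up in small steps.

>>> step_arm([
  {"rx": 0,"ry": 0,"rz": 0,"dx": 0,"dy": 0,"dz": -3,"gripper": -0.3},
  {"rx": 0,"ry": 0,"rz": 0,"dx": 0,"dy": 0,"dz": -4,"gripper": -0.3},
  {"rx": 0,"ry": 0,"rz": 0,"dx": 0,"dy": 0,"dz": -4,"gripper": -0.3},
  {"rx": 0,"ry": 0,"rz": 0,"dx": 0,"dy": 0,"dz": -4,"gripper": -0.3},
])

```text
clock: 10.07
tcp_pos: [0.4412, 0.1679, 0.0842]
orientation: [2.108, 2.329, 0.0]
contact_force: [-0.8, 0.1, -2.0]
grip_width: 0.0332
gripper_force: 59.8
```

```bash
python3 -c "
from h import *
to(.4425,.1666,.064,5.55);print(r.get_obs()['moment'],r.get_obs()['gripper_force'])"
```

```text
tcp [0.4412 0.1679 0.0842] yaw 5.7 tilt 0.01 shift [-1.4  1.1 20.2] rz 0.15 F [-0.8  0.1 -2. ] w 0.0332 t 10.075
[-0.01866857 -0.0016008   0.02059635] 59.83539283275604
```

>>> step_arm([
  {"rx": 0,"ry": 0,"rz": 0,"dx": 0,"dy": 0,"dz": -5,"gripper": -0.3},
  {"rx": 0,"ry": 0,"rz": 0,"dx": 0,"dy": 0,"dz": -8,"gripper": -0.3},
  {"rx": 0,"ry": 0,"rz": 0,"dx": 0,"dy": 0,"dz": -20,"gripper": -0.3},
  {"rx": 0,"ry": 0,"rz": 0,"dx": 0,"dy": 0,"dz": -40,"gripper": -0.3},
  {"rx": 0,"ry": 0,"rz": 6.4,"dx": 0,"dy": 0,"dz": -20,"gripper": -0.3},
  {"rx": 0,"ry": 0,"rz": 0,"dx": -2,"dy": 40,"dz": 0,"gripper": -0.3},
  {"rx": 0,"ry": 0,"rz": 0,"dx": -2,"dy": 45,"dz": 0,"gripper": -0.3},
  {"rx": 0,"ry": 0,"rz": 0,"dx": -2,"dy": 45,"dz": 0,"gripper": -0.3},
  {"rx": 0,"ry": 0,"rz": 0,"dx": 0,"dy": 45,"dz": 0,"gripper": -0.3},
  {"rx": 0,"ry": 0,"rz": 0,"dx": 0,"dy": 38,"dz": 0,"gripper": -0.3},
  {"rx": 0,"ry": 0,"rz": 0,"dx": 0,"dy": 0,"dz": 0,"gripper": -0.3},
])

```text
clock: 11.45
tcp_pos: [0.6564, 0.1583, 0.1766]
orientation: [2.237, 2.205, 0.001]
contact_force: [-0.5, -0.3, -3.4]
grip_width: 0.0328
gripper_force: 65.8
```

```bash
python3 -c "
from h import *
to(.6544,.1598,.082,-.75)
W=r.grab_frame('wrist');cv2.imwrite('pics/w4.png',W)
D=r.grab_frame('side');cv2.imwrite('pics/side4.png',D)
"
```

```text
tcp [0.6564 0.1583 0.1766] yaw -0.82 tilt 0.07 shift [ 1.5 -2.1 94.6] rz -0.07 F [-0.5 -0.3 -3.4] w 0.0328 t 11.45
```

View pics/w4.png

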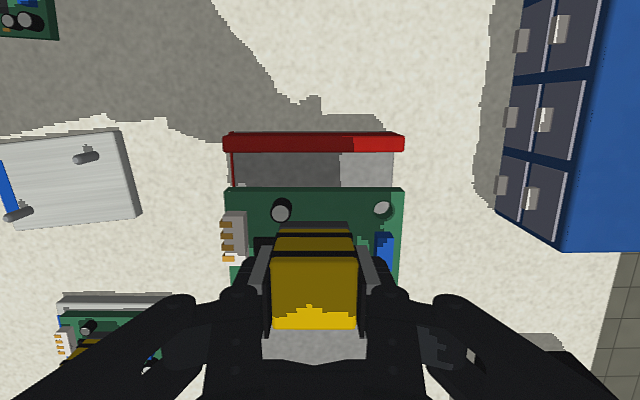

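The board hangs level. Its +y edge is at row 188, from u=223 to 404. The stop's inner top edge is at row 151. I'll work out the gap from these.

```bash
cat > gap.py <<'E'
from h import *
import sys
def gap(W,c,zt):
    print()
E
python3 -c "
from h import *
c=cam('wrist')
print('edge',topl(c,[(223,188),(404,188)],.1328).round(4))
print('stop top',topl(c,[(223,151),(404,151)],.055).round(4),'base',topl(c,[(232,188),(392,188)],.025).round(4))
print('front',topl(c,[(232,160),(394,160)],.025).round(4))
"; rm gap.py
```

```text
edge [[0.6089 0.1899 0.1328]
 [0.6986 0.1888 0.1328]]
stop top [[0.5895 0.1978 0.055 ]
 [0.7177 0.1962 0.055 ]] base [[0.5861 0.1634 0.025 ]
 [0.7175 0.1618 0.025 ]]
front [[0.588  0.1866 0.025 ]
 [0.718  0.1849 0.025 ]]
```

>>> step_arm([
  {"rx": 0,"ry": 0,"rz": 0,"dx": 3,"dy": -1.4,"dz": 20,"gripper": -0.3},
  {"rx": 0,"ry": 0,"rz": 0,"dx": 0,"dy": 0,"dz": 40,"gripper": -0.3},
  {"rx": 0,"ry": 0,"rz": 0,"dx": 0,"dy": 0,"dz": 22,"gripper": -0.3},
  {"rx": 0,"ry": 0,"rz": 0,"dx": 0,"dy": 0,"dz": 10,"gripper": -0.3},
  {"rx": 0,"ry": 0,"rz": 0,"dx": 0,"dy": 0,"dz": 2,"gripper": -0.3},
  {"rx": 0,"ry": 0,"rz": 0,"dx": 0,"dy": 0,"dz": 0,"gripper": -0.3},
])

```text
clock: 12.3
tcp_pos: [0.6531, 0.1625, 0.0836]
orientation: [2.234, 2.208, 0.002]
contact_force: [-0.5, -0.2, -1.8]
grip_width: 0.0333
gripper_force: 65.8
```

```bash
python3 -c "
from h import *
to(.6544,.1598,.079,-.75)"
```

```text
tcp [0.6531 0.1625 0.0836] yaw -0.69 tilt 0.08 shift [-2.7  1.3  4.6] rz 0.06 F [-0.5 -0.2 -1.8] w 0.0333 t 12.3
```

>>> step_arm([
  {"rx": 0,"ry": 0,"rz": 0,"dx": -0.7,"dy": 1.6,"dz": 2,"gripper": -0.3},
  {"rx": 0,"ry": 0,"rz": 0,"dx": 0,"dy": 0,"dz": 2,"gripper": -0.3},
  {"rx": 0,"ry": 0,"rz": 0,"dx": 0,"dy": 0,"dz": 1,"gripper": -0.3},
  {"rx": 0,"ry": 0,"rz": 0,"dx": 0,"dy": 0,"dz": 0,"gripper": -0.3},
])

```text
clock: 12.8
tcp_pos: [0.6543, 0.1615, 0.0778]
orientation: [-2.235, -2.208, 0.0]
contact_force: [-0.1, -0.6, -2.6]
grip_width: 0.0329
gripper_force: 65.9
```

```bash
python3 -c "
from h import *
to(.6544,.1598,.079,-.75)
cw=cam('wrist');W=r.grab_frame('wrist');cv2.imwrite('pics/w5.png',W)
m=cv2.cvtColor(W,cv2.COLOR_BGR2HSV)
for u in (260,300,340,380):
    col=m[:,u]; g=[v for v in range(60,300) if 60<=col[v,0]<=95 and col[v,1]>90]; rd=[v for v in range(40,300) if (col[v,0]<8 or col[v,0]>172) and col[v,1]>120]
    print(u,'green',g[:1],'red',rd[:1],rd[-1:], topl(cw,[(u,g[0])],.035).round(4), topl(cw,[(u,rd[-1]+1)],.055).round(4))
"
```

```text
tcp [0.6543 0.1615 0.0778] yaw -0.7 tilt 0.0 shift [-1.7  0.1 -1.2] rz 0.05 F [-0.1 -0.6 -2.6] w 0.0329 t 12.8
260 green [191] red [155] [190] [[0.6283 0.1907 0.035 ]] [[0.6316 0.1958 0.055 ]]
300 green [191] red [155] [190] [[0.648  0.1905 0.035 ]] [[0.6489 0.1956 0.055 ]]
340 green [191] red [155] [190] [[0.6678 0.1902 0.035 ]] [[0.6663 0.1954 0.055 ]]
380 green [191] red [155] [190] [[0.6875 0.19   0.035 ]] [[0.6836 0.1952 0.055 ]]
```

>>> step_arm([
  {"rx": 0,"ry": 0,"rz": 0,"dx": 0,"dy": 0,"dz": 1,"gripper": -0.3},
  {"rx": 0,"ry": 0,"rz": 0,"dx": 0,"dy": 0,"dz": 1,"gripper": -0.3},
  {"rx": 0,"ry": 0,"rz": 0,"dx": 0,"dy": 0,"dz": 0,"gripper": -0.3},
])

```text
clock: 13.22
tcp_pos: [0.6544, 0.1616, 0.0776]
orientation: [2.235, 2.208, 0.0]
contact_force: [-4.3, -1.4, 10.3]
grip_width: 0.0331
gripper_force: 67.5
```

>>> step_arm([
  {"rx": 0,"ry": 0,"rz": 0,"dx": 0,"dy": 0,"dz": -1.5,"gripper": -0.3},
  {"rx": 0,"ry": 0,"rz": 0,"dx": 0,"dy": 0,"dz": 0,"gripper": 0.1},
  {"rx": 0,"ry": 0,"rz": 0,"dx": 0,"dy": 0,"dz": 0,"gripper": 0.4},
  {"rx": 0,"ry": 0,"rz": 0,"dx": 0,"dy": 0,"dz": 0,"gripper": 0.4},
  {"rx": 0,"ry": 0,"rz": 0,"dx": 0,"dy": 0,"dz": -20,"gripper": 0.4},
  {"rx": 0,"ry": 0,"rz": 0,"dx": 0,"dy": 0,"dz": -50,"gripper": 1},
  {"rx": 0,"ry": 0,"rz": 0,"dx": 0,"dy": 0,"dz": -30,"gripper": 1},
  {"rx": 0,"ry": 0,"rz": 0,"dx": 0,"dy": 0,"dz": 0,"gripper": 1},
])

```text
clock: 14.22
tcp_pos: [0.6565, 0.1622, 0.1821]
orientation: [2.233, 2.205, 0.01]
contact_force: [1.0, 0.3, -0.6]
grip_width: 0.0856
gripper_force: 0.0
```

```bash
python3 -c "
from h import *
to(.4639,.0135,.18,-1.24)
cw=cam('wrist');W=r.grab_frame('wrist');cv2.imwrite('pics/w6.png',W);D=r.grab_frame('side');cv2.imwrite('pics/side6.png',D)
fit(W,cw,(.654,.16),.035)
print([b for b in blobs(D,(20,120,80),(32,255,255))])
fit(D,cam('side'),(.409,.321),.01)
"
```

```text
tcp [0.6565 0.1622 0.1821] yaw -0.71 tilt 0.43 shift [-151.1 -190.7    0.4] rz 0.53 F [ 1.   0.3 -0.6] w 0.0856 t 14.225
centre [0.6545 0.1613] size 89.5 60.8 yaw -0.82
[([383.6, 110.1], [376, 101, 16, 19, 62]), ([381.3, 142.9], [376, 136, 11, 15, 143]), ([336.0, 176.8], [331, 173, 11, 9, 79]), ([335.3, 183.7], [330, 182, 11, 4, 28]), ([327.8, 212.1], [321, 204, 14, 18, 181]), ([238.9, 234.6], [231, 226, 17, 20, 218]), ([312.2, 315.8], [303, 306, 19, 21, 276])]
centre [0.415  0.3227] size 80.7 57.5 yaw 5.71
```

View pics/w6.png

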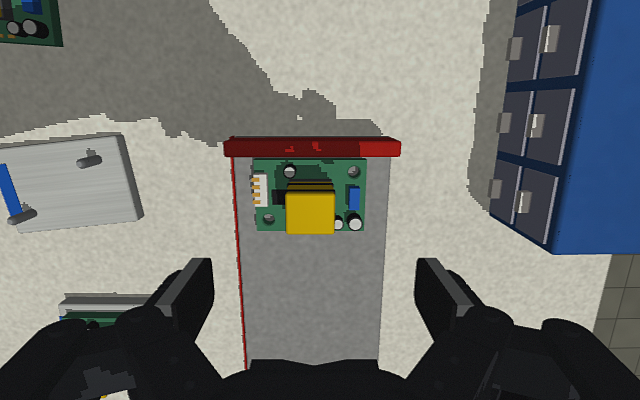

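Board2 lies on the shelf, square and centred close to the stop (fit .6545, .1613, yaw -0.8°). Next is board1.

>>> step_arm([
  {"rx": 0,"ry": 0,"rz": 0.5,"dx": -37,"dy": -48,"dz": 0,"gripper": 1},
  {"rx": 0,"ry": 0,"rz": 0,"dx": -37,"dy": -48,"dz": 0,"gripper": 1},
  {"rx": 0,"ry": 0,"rz": 0,"dx": -37,"dy": -48,"dz": 0,"gripper": 1},
  {"rx": 0,"ry": 0,"rz": 0,"dx": -37,"dy": -48,"dz": 0,"gripper": 1},
  {"rx": 0,"ry": 0,"rz": 0,"dx": 0,"dy": 0,"dz": 0,"gripper": 1},
  {"rx": 0,"ry": 0,"rz": 0,"dx": 0,"dy": 0,"dz": 0,"gripper": 1},
])

```text
clock: 15.08
tcp_pos: [0.4597, 0.0173, 0.1771]
orientation: [-2.245, -2.198, -0.0]
contact_force: [0.2, 0.3, 0.1]
grip_width: 0.0855
gripper_force: 0.0
```

```bash
python3 -c "
from h import *
to(.4625,.0150,.069,-1.24)"
```

```text
tcp [0.4597 0.0173 0.1771] yaw -1.21 tilt 0.01 shift [ -2.3   2.8 108.1] rz 0.03 F [0.2 0.3 0.1] w 0.0855 t 15.075
```

>>> step_arm([
  {"rx": 0,"ry": 0,"rz": 0,"dx": -2.3,"dy": 2.5,"dz": 40,"gripper": 1},
  {"rx": 0,"ry": 0,"rz": 0,"dx": 0,"dy": 0,"dz": 40,"gripper": 1},
  {"rx": 0,"ry": 0,"rz": 0,"dx": 0,"dy": 0,"dz": 20,"gripper": 1},
  {"rx": 0,"ry": 0,"rz": 0,"dx": 0,"dy": 0,"dz": 8,"gripper": 0.3},
  {"rx": 0,"ry": 0,"rz": 0,"dx": 0,"dy": 0,"dz": 0,"gripper": 0},
  {"rx": 0,"ry": 0,"rz": 0,"dx": 0,"dy": 0,"dz": 0,"gripper": -0.3},
  {"rx": 0,"ry": 0,"rz": 0,"dx": 0,"dy": 0,"dz": 0,"gripper": -0.3},
  {"rx": 0,"ry": 0,"rz": 0,"dx": 0,"dy": 0,"dz": 0,"gripper": -0.3},
], grip_force=25)

```text
clock: 16.08
tcp_pos: [0.463, 0.0151, 0.0701]
orientation: [2.244, 2.197, 0.003]
contact_force: [1.5, 0.6, 3.5]
grip_width: 0.0335
gripper_force: 26.0
```

>>> step_arm([
  {"rx": 0,"ry": 0,"rz": 0,"dx": 0,"dy": 0.3,"dz": -1,"gripper": -0.3},
  {"rx": 0,"ry": 0,"rz": 0,"dx": 0,"dy": 0,"dz": -0.5,"gripper": -0.3},
  {"rx": 0,"ry": 0,"rz": 0,"dx": 0,"dy": 0,"dz": 0,"gripper": -0.3},
  {"rx": 0,"ry": 0,"rz": 0,"dx": 0,"dy": 0,"dz": -3,"gripper": -0.3},
  {"rx": 0,"ry": 0,"rz": 0,"dx": 0,"dy": 0,"dz": -4,"gripper": -0.3},
  {"rx": 0,"ry": 0,"rz": 0,"dx": 0,"dy": 0,"dz": -4,"gripper": -0.3},
  {"rx": 0,"ry": 0,"rz": 0,"dx": 0,"dy": 0,"dz": -4,"gripper": -0.3},
], grip_force=60)

```text
clock: 16.95
tcp_pos: [0.4629, 0.015, 0.0861]
orientation: [2.244, 2.198, 0.002]
contact_force: [5.2, 1.5, -5.6]
grip_width: 0.0329
gripper_force: 60.1
```

>>> step_arm([
  {"rx": 0,"ry": 0,"rz": 0,"dx": 0.2,"dy": 0.7,"dz": 0,"gripper": -0.3},
  {"rx": 0,"ry": 0,"rz": 0,"dx": 0,"dy": 0,"dz": -3,"gripper": -0.3},
  {"rx": 0,"ry": 0,"rz": 0,"dx": 0,"dy": 0,"dz": -3,"gripper": -0.3},
])

```text
clock: 17.32
tcp_pos: [0.4626, 0.0149, 0.0918]
orientation: [-2.244, -2.198, 0.001]
contact_force: [1.5, 0.1, -2.3]
grip_width: 0.0331
gripper_force: 60.5
```

>>> step_arm([
  {"rx": 0,"ry": 0,"rz": 0,"dx": 0,"dy": 0,"dz": -4,"gripper": -0.3},
  {"rx": 0,"ry": 0,"rz": 0,"dx": 0,"dy": 0,"dz": -6,"gripper": -0.3},
  {"rx": 0,"ry": 0,"rz": 0,"dx": 0,"dy": 0,"dz": -20,"gripper": -0.3},
  {"rx": 0,"ry": 0,"rz": 0,"dx": 0,"dy": 0,"dz": -40,"gripper": -0.3},
  {"rx": 0,"ry": 0,"rz": -0.5,"dx": 0,"dy": 0,"dz": -20,"gripper": -0.3},
  {"rx": 0,"ry": 0,"rz": 0,"dx": 17,"dy": 38,"dz": 0,"gripper": -0.3},
  {"rx": 0,"ry": 0,"rz": 0,"dx": 17,"dy": 38,"dz": 0,"gripper": -0.3},
  {"rx": 0,"ry": 0,"rz": 0,"dx": 17,"dy": 38,"dz": 0,"gripper": -0.3},
  {"rx": 0,"ry": 0,"rz": 0,"dx": 16,"dy": 38,"dz": 0,"gripper": -0.3},
  {"rx": 0,"ry": 0,"rz": 0,"dx": 16,"dy": 38,"dz": 0,"gripper": -0.3},
  {"rx": 0,"ry": 0,"rz": 0,"dx": 0,"dy": 0,"dz": 0,"gripper": -0.3},
  {"rx": 0,"ry": 0,"rz": 0,"dx": 0,"dy": 0,"dz": 0,"gripper": -0.3},
])

```text
clock: 18.82
tcp_pos: [0.6527, 0.0951, 0.1811]
orientation: [-2.234, -2.207, 0.004]
contact_force: [-0.4, -0.1, -2.6]
grip_width: 0.0329
gripper_force: 61.0
```

```bash
python3 -c "
from h import *
to(.6537,.0973,.083,-.75)
cw=cam('wrist');W=r.grab_frame('wrist');cv2.imwrite('pics/w7.png',W)
"
```

```text
tcp [0.6527 0.0951 0.1811] yaw -0.71 tilt 0.15 shift [ 2.3  1.2 98.1] rz 0.04 F [-0.4 -0.1 -2.6] w 0.0329 t 18.825
```

View pics/w7.png

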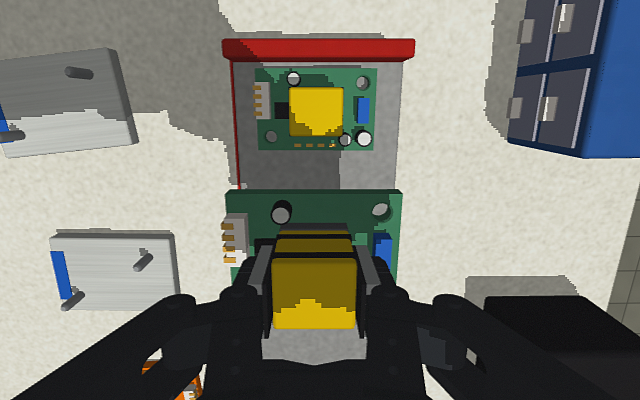

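```bash
python3 -c "
from h import *
c=cam('wrist')
print('edge',topl(c,[(224,190),(402,190)],.1346).round(4),'placed low edge',topl(c,[(254,151),(377,152)],.035).round(4))"
```

```text
edge [[0.6077 0.1237 0.1346]
 [0.6977 0.1226 0.1346]] placed low edge [[0.6062 0.1297 0.035 ]
 [0.7023 0.1277 0.035 ]]
```

>>> step_arm([
  {"rx": 0,"ry": 0,"rz": 0,"dx": 2.5,"dy": 1.2,"dz": 20,"gripper": -0.3},
  {"rx": 0,"ry": 0,"rz": 0,"dx": 0,"dy": 0,"dz": 40,"gripper": -0.3},
  {"rx": 0,"ry": 0,"rz": 0,"dx": 0,"dy": 0,"dz": 20,"gripper": -0.3},
  {"rx": 0,"ry": 0,"rz": 0,"dx": 0,"dy": 0,"dz": 10,"gripper": -0.3},
  {"rx": 0,"ry": 0,"rz": 0,"dx": 0,"dy": 0,"dz": 5,"gripper": -0.3},
  {"rx": 0,"ry": 0,"rz": 0,"dx": 0,"dy": 0,"dz": 0,"gripper": -0.3},
])

```text
clock: 19.62
tcp_pos: [0.6557, 0.0982, 0.0874]
orientation: [2.235, 2.207, 0.001]
contact_force: [1.0, -0.2, -2.4]
grip_width: 0.0325
gripper_force: 60.9
```

```bash
python3 -c "
from h import *
to(.6537,.0975,.081,-.75)"
```

```text
tcp [0.6557 0.0982 0.0874] yaw -0.7 tilt 0.06 shift [-0.7 -2.   6.4] rz 0.05 F [ 1.  -0.2 -2.4] w 0.0325 t 19.625
```

>>> step_arm([
  {"rx": 0,"ry": 0,"rz": 0,"dx": -0.5,"dy": -1.5,"dz": 3,"gripper": -0.3},
  {"rx": 0,"ry": 0,"rz": 0,"dx": 0,"dy": 0,"dz": 2.5,"gripper": -0.3},
  {"rx": 0,"ry": 0,"rz": 0,"dx": 0,"dy": 0,"dz": 1.5,"gripper": -0.3},
  {"rx": 0,"ry": 0,"rz": 0,"dx": 0,"dy": 0,"dz": 1,"gripper": -0.3},
  {"rx": 0,"ry": 0,"rz": 0,"dx": 0,"dy": 0,"dz": 0,"gripper": -0.3},
])

```text
clock: 20.25
tcp_pos: [0.6538, 0.0976, 0.0804]
orientation: [2.235, 2.207, -0.0]
contact_force: [-4.2, -0.7, 9.4]
grip_width: 0.033
gripper_force: 62.3
```

Contact. Release and go toward board0, keeping high.

>>> step_arm([
  {"rx": 0,"ry": 0,"rz": 0,"dx": 0,"dy": 0,"dz": -1.5,"gripper": -0.3},
  {"rx": 0,"ry": 0,"rz": 0,"dx": 0,"dy": 0,"dz": 0,"gripper": 0.1},
  {"rx": 0,"ry": 0,"rz": 0,"dx": 0,"dy": 0,"dz": 0,"gripper": 0.4},
  {"rx": 0,"ry": 0,"rz": 0,"dx": 0,"dy": 0,"dz": 0,"gripper": 0.4},
  {"rx": 0,"ry": 0,"rz": 0,"dx": 0,"dy": 0,"dz": -20,"gripper": 0.4},
  {"rx": 0,"ry": 0,"rz": 0,"dx": 0,"dy": 0,"dz": -50,"gripper": 1},
  {"rx": 0,"ry": 0,"rz": 0,"dx": 0,"dy": 0,"dz": -30,"gripper": 1},
  {"rx": 0,"ry": 0,"rz": 0,"dx": 0,"dy": 0,"dz": 0,"gripper": 1},
])

```text
clock: 21.25
tcp_pos: [0.656, 0.0981, 0.185]
orientation: [2.232, 2.205, 0.01]
contact_force: [-0.7, 0.2, 0.3]
grip_width: 0.0854
gripper_force: 0.0
```

```bash
python3 -c "
from h import *
to(.384,-.3150,.18,14.9)
cw=cam('wrist');W=r.grab_frame('wrist');cv2.imwrite('pics/w8.png',W)
fit(W,cw,(.654,.0975),.035,half=.05)
fit(W,cw,(.654,.1613),.035,half=.05)
"
```

```text
tcp [0.656  0.0981 0.185 ] yaw -0.71 tilt 0.42 shift [-416.5 -266.8    2.4] rz -15.61 F [-0.7  0.2  0.3] w 0.0854 t 21.25
centre [0.6537 0.106 ] size 89.5 82.0 yaw 0.0
centre [0.6544 0.1504] size 89.2 79.2 yaw -0.75
```

```bash
cat >> h.py <<'E'
def strips(im,c,x0=.612,x1=.697,y0=-.1,y1=.2,z=.035,s=2000):
    """green extents along y at several x, plane z"""
    w,h=int((x1-x0)*s),int((y1-y0)*s); g=np.array([(0,0),(w,0),(w,h),(0,h)],np.float32)
    H=cv2.getPerspectiveTransform(np.float32(proj(c,np.c_[g/s+[x0,y0],np.full(4,z)])),g)
    m=cv2.inRange(cv2.cvtColor(cv2.warpPerspective(im,H,(w,h)),cv2.COLOR_BGR2HSV),(60,90,25),(95,255,255))>0
    for f in(.06,.94,.97):
        col=m[:,int(f*w)].astype(int); d=np.diff(np.r_[0,col,0]); a,b=np.where(d>0)[0],np.where(d<0)[0]
        print('x',round(x0+f*(x1-x0),3),[(round(i/s+y0,4),round(j/s+y0,4)) for i,j in zip(a,b) if j-i>8])
E
python3 -c "
from h import *
a=cam('wrist');strips(cv2.imread('pics/w8.png'),a)"
```

```text
x 0.617 [(np.float64(0.066), np.float64(0.074)), (np.float64(0.081), np.float64(0.0865)), (np.float64(0.1155), np.float64(0.126)), (np.float64(0.131), np.float64(0.1375)), (np.float64(0.146), np.float64(0.154)), (np.float64(0.181), np.float64(0.19))]
x 0.692 [(np.float64(0.103), np.float64(0.1255)), (np.float64(0.145), np.float64(0.15)), (np.float64(0.1685), np.float64(0.177)), (np.float64(0.181), np.float64(0.189))]
x 0.694 [(np.float64(0.0755), np.float64(0.125)), (np.float64(0.1435), np.float64(0.189))]
```

Gap about 5 mm, squareness good. Next, board0.

>>> step_arm([
  {"rx": 0,"ry": 0,"rz": 0,"dx": -46,"dy": -29.5,"dz": 0,"gripper": 1},
  {"rx": 0,"ry": 0,"rz": 0,"dx": -46,"dy": -29.5,"dz": 0,"gripper": 1},
  {"rx": 0,"ry": 0,"rz": 0,"dx": -46,"dy": -29.5,"dz": 0,"gripper": 1},
  {"rx": 0,"ry": 0,"rz": 0,"dx": -46,"dy": -29.5,"dz": 0,"gripper": 1},
  {"rx": 0,"ry": 0,"rz": 0,"dx": -46,"dy": -29.5,"dz": 0,"gripper": 1},
  {"rx": 0,"ry": 0,"rz": 0,"dx": -46,"dy": -29.5,"dz": 0,"gripper": 1},
  {"rx": 0,"ry": 0,"rz": 0,"dx": -46,"dy": -29.5,"dz": 0,"gripper": 1},
  {"rx": 0,"ry": 0,"rz": 0,"dx": -46,"dy": -29.5,"dz": 0,"gripper": 1},
  {"rx": 0,"ry": 0,"rz": -7.8,"dx": -46,"dy": -29.5,"dz": 0,"gripper": 1},
  {"rx": 0,"ry": 0,"rz": -7.8,"dx": 0,"dy": 0,"dz": 0,"gripper": 1},
  {"rx": 0,"ry": 0,"rz": 0,"dx": 0,"dy": 0,"dz": 0,"gripper": 1},
  {"rx": 0,"ry": 0,"rz": 0,"dx": 0,"dy": 0,"dz": 0,"gripper": 1},
])

```text
clock: 22.8
tcp_pos: [0.3834, -0.3122, 0.18]
orientation: [-1.916, -2.489, -0.0]
contact_force: [0.5, 0.4, 0.7]
grip_width: 0.0853
gripper_force: 0.0
```

```bash
python3 -c "
from h import *
to(.3845,-.3150,.069,14.9)
cw=cam('wrist');W=r.grab_frame('wrist');cv2.imwrite('pics/w9.png',W)
fit(W,cw,(.386,-.315),.025)
"
```

```text
tcp [ 0.3834 -0.3122  0.18  ] yaw 14.83 tilt 0.05 shift [ -3.1   0.4 111. ] rz -0.07 F [0.5 0.4 0.7] w 0.0853 t 22.8
centre [ 0.3852 -0.3138] size 89.5 60.4 yaw 14.85
```

>>> step_arm([
  {"rx": 0,"ry": 0,"rz": 0,"dx": -2.5,"dy": 0.8,"dz": 40,"gripper": 1},
  {"rx": 0,"ry": 0,"rz": 0,"dx": 0,"dy": 0,"dz": 40,"gripper": 1},
  {"rx": 0,"ry": 0,"rz": 0,"dx": 0,"dy": 0,"dz": 22,"gripper": 1},
  {"rx": 0,"ry": 0,"rz": 0,"dx": 0,"dy": 0,"dz": 8,"gripper": 0.3},
  {"rx": 0,"ry": 0,"rz": 0,"dx": 0,"dy": 0,"dz": 0,"gripper": 0},
  {"rx": 0,"ry": 0,"rz": 0,"dx": 0,"dy": 0,"dz": 0,"gripper": -0.3},
  {"rx": 0,"ry": 0,"rz": 0,"dx": 0,"dy": 0,"dz": 0,"gripper": -0.3},
  {"rx": 0,"ry": 0,"rz": 0,"dx": 0,"dy": 0,"dz": 0,"gripper": -0.3},
], grip_force=25)

```text
clock: 23.85
tcp_pos: [0.3854, -0.3157, 0.0713]
orientation: [1.914, 2.489, 0.0]
contact_force: [0.2, 0.5, 6.5]
grip_width: 0.0336
gripper_force: 26.3
```

```bash
python3 -c "
from h import *
to(.3845,-.3150,.069,14.9)
o=r.get_obs();print(R.from_rotvec(o['orientation']).as_matrix().T@o['contact_force'],o['moment'])"
```

```text
tcp [ 0.3854 -0.3157  0.0713] yaw 14.89 tilt 0.12 shift [ 0.9 -0.7  2.3] rz -0.01 F [0.2 0.5 6.5] w 0.0336 t 23.85
[ 0.38606639  0.30998445 -6.53621164] [ 0.18627299  0.07294051 -0.02273227]
```

>>> step_arm([
  {"rx": 0,"ry": 0,"rz": 0,"dx": 0,"dy": 0,"dz": -1,"gripper": -0.3},
  {"rx": 0,"ry": 0,"rz": 0,"dx": 0,"dy": 0,"dz": -0.5,"gripper": -0.3},
  {"rx": 0,"ry": 0,"rz": 0,"dx": 0,"dy": 0,"dz": 0,"gripper": -0.3},
  {"rx": 0,"ry": 0,"rz": 0,"dx": 0,"dy": 0,"dz": -3,"gripper": -0.3},
  {"rx": 0,"ry": 0,"rz": 0,"dx": 0,"dy": 0,"dz": -4,"gripper": -0.3},
  {"rx": 0,"ry": 0,"rz": 0,"dx": 0,"dy": 0,"dz": -4,"gripper": -0.3},
], grip_force=60)

```text
clock: 24.6
tcp_pos: [0.385, -0.3153, 0.0832]
orientation: [1.914, 2.49, 0.0]
contact_force: [4.7, -0.6, -4.4]
grip_width: 0.0326
gripper_force: 59.9
```

>>> step_arm([
  {"rx": 0,"ry": 0,"rz": 0,"dx": -0.2,"dy": 0.6,"dz": -1,"gripper": -0.3},
  {"rx": 0,"ry": 0,"rz": 0,"dx": 0,"dy": 0,"dz": -3,"gripper": -0.3},
  {"rx": 0,"ry": 0,"rz": 0,"dx": 0,"dy": 0,"dz": -3,"gripper": -0.3},
  {"rx": 0,"ry": 0,"rz": 0,"dx": 0,"dy": 0,"dz": -3,"gripper": -0.3},
  {"rx": 0,"ry": 0,"rz": 0,"dx": 0,"dy": 0,"dz": -3,"gripper": -0.3},
])

```text
clock: 25.22
tcp_pos: [0.3843, -0.315, 0.0958]
orientation: [-1.914, -2.489, 0.001]
contact_force: [0.4, -0.3, -1.7]
grip_width: 0.0328
gripper_force: 60.2
```

>>> step_arm([
  {"rx": 0,"ry": 0,"rz": 0,"dx": 0,"dy": 0,"dz": -5,"gripper": -0.3},
  {"rx": 0,"ry": 0,"rz": 0,"dx": 0,"dy": 0,"dz": -20,"gripper": -0.3},
  {"rx": 0,"ry": 0,"rz": 0,"dx": 0,"dy": 0,"dz": -40,"gripper": -0.3},
  {"rx": 0,"ry": 0,"rz": 7.8,"dx": 0,"dy": 0,"dz": -25,"gripper": -0.3},
  {"rx": 0,"ry": 0,"rz": 7.8,"dx": 0,"dy": 0,"dz": 0,"gripper": -0.3},
  {"rx": 0,"ry": 0,"rz": 0,"dx": 43,"dy": 34,"dz": 0,"gripper": -0.3},
  {"rx": 0,"ry": 0,"rz": 0,"dx": 43,"dy": 34,"dz": 0,"gripper": -0.3},
  {"rx": 0,"ry": 0,"rz": 0,"dx": 43,"dy": 34,"dz": 0,"gripper": -0.3},
  {"rx": 0,"ry": 0,"rz": 0,"dx": 43,"dy": 34,"dz": 0,"gripper": -0.3},
  {"rx": 0,"ry": 0,"rz": 0,"dx": 43,"dy": 34,"dz": 0,"gripper": -0.3},
  {"rx": 0,"ry": 0,"rz": 0,"dx": 43,"dy": 34,"dz": 0,"gripper": -0.3},
  {"rx": 0,"ry": 0,"rz": 0,"dx": 43,"dy": 34,"dz": 0,"gripper": -0.3},
  {"rx": 0,"ry": 0,"rz": 0,"dx": 43,"dy": 34,"dz": 0,"gripper": -0.3},
  {"rx": 0,"ry": 0,"rz": 0,"dx": 0,"dy": 0,"dz": 0,"gripper": -0.3},
  {"rx": 0,"ry": 0,"rz": 0,"dx": 0,"dy": 0,"dz": 0,"gripper": -0.3},
])

```text
clock: 27.1
tcp_pos: [0.6607, 0.0248, 0.1853]
orientation: [-2.234, -2.208, 0.003]
contact_force: [-0.2, -1.0, -1.6]
grip_width: 0.0329
gripper_force: 60.6
```

```bash
cat >> h.py <<'E'
def held(im,c,zt):  # +y edge of held board (plane zt) at clear columns
    m=cv2.cvtColor(im,cv2.COLOR_BGR2HSV); e=[]
    for u in (245,300,340,390):
        g=[v for v in range(165,260) if 60<=m[v,u,0]<=95 and m[v,u,1]>90]
        e.append((u,g[0])); 
    row=m[e[1][1]+4]; g=[u for u in range(180,460) if 60<=row[u,0]<=95 and row[u,1]>90]
    print('held edge',e,topl(c,e,zt).round(4).tolist(),'x ends',topl(c,[(min(g),e[1][1]+4),(max(g)+1,e[1][1]+4)],zt)[:,0].round(4))
E
python3 -c "
from h import *
to(.6529,.0335,.083,-.75)
c=cam('wrist');W=r.grab_frame('wrist');cv2.imwrite('pics/w10.png',W)
held(cv2.imread('pics/w7.png'),c,.1346)
held(W,c,r.get_obs()['tcp_pos'][2]-.0465)
"
```

```text
tcp [0.6607 0.0248 0.1853] yaw -0.69 tilt 0.12 shift [  8.7  -7.7 102.3] rz 0.06 F [-0.2 -1.  -1.6] w 0.0329 t 27.1
held edge [(245, 190), (300, 190), (340, 190), (390, 189)] [[0.6255, 0.0525, 0.1346], [0.654, 0.0522, 0.1346], [0.6747, 0.0519, 0.1346], [0.7005, 0.0522, 0.1346]] x ends [0.6155 0.7074]
held edge [(245, 181), (300, 181), (340, 181), (390, 182)] [[0.6268, 0.0583, 0.1389], [0.6543, 0.0579, 0.1389], [0.6743, 0.0577, 0.1389], [0.6994, 0.0569, 0.1389]] x ends [0.6171 0.7055]
```

>>> step_arm([
  {"rx": 0,"ry": 0,"rz": 0,"dx": 4.7,"dy": -8,"dz": 20,"gripper": -0.3},
  {"rx": 0,"ry": 0,"rz": 0,"dx": 0,"dy": 0,"dz": 40,"gripper": -0.3},
  {"rx": 0,"ry": 0,"rz": 0,"dx": 0,"dy": 0,"dz": 25,"gripper": -0.3},
  {"rx": 0,"ry": 0,"rz": 0,"dx": 0,"dy": 0,"dz": 12,"gripper": -0.3},
  {"rx": 0,"ry": 0,"rz": 0,"dx": 0,"dy": 0,"dz": 0,"gripper": -0.3},
  {"rx": 0,"ry": 0,"rz": 0,"dx": 0,"dy": 0,"dz": 0,"gripper": -0.3},
])

```text
clock: 27.9
tcp_pos: [0.6543, 0.0299, 0.0902]
orientation: [2.235, 2.206, 0.002]
contact_force: [0.5, 0.2, -2.3]
grip_width: 0.033
gripper_force: 60.6
```

```bash
python3 -c "
from h import *
to(.6527,.0297,.081,-.75)
c=cam('wrist');W=r.grab_frame('wrist');cv2.imwrite('pics/w11.png',W)
strips(W,c,z=r.get_obs()['tcp_pos'][2]-.0463)
strips(W,c)
"
```

```text
tcp [0.6543 0.0299 0.0902] yaw -0.73 tilt 0.12 shift [-0.2 -1.6  9.2] rz 0.02 F [ 0.5  0.2 -2.3] w 0.033 t 27.9
x 0.617 [(np.float64(0.052), np.float64(0.064)), (np.float64(0.067), np.float64(0.089)), (np.float64(0.115), np.float64(0.1235)), (np.float64(0.128), np.float64(0.1445))]
x 0.692 [(np.float64(0.04), np.float64(0.0505)), (np.float64(0.0555), np.float64(0.063)), (np.float64(0.0805), np.float64(0.0855)), (np.float64(0.103), np.float64(0.123)), (np.float64(0.127), np.float64(0.133))]
x 0.694 [(np.float64(0.0395), np.float64(0.0625)), (np.float64(0.079), np.float64(0.123)), (np.float64(0.127), np.float64(0.135))]
x 0.617 [(np.float64(0.0495), np.float64(0.062)), (np.float64(0.0655), np.float64(0.0735)), (np.float64(0.079), np.float64(0.088)), (np.float64(0.116), np.float64(0.125)), (np.float64(0.1295), np.float64(0.137)), (np.float64(0.14), np.float64(0.1465))]
x 0.692 [(np.float64(0.0365), np.float64(0.0465)), (np.float64(0.0535), np.float64(0.0605)), (np.float64(0.08), np.float64(0.0845)), (np.float64(0.1035), np.float64(0.1105)), (np.float64(0.1165), np.float64(0.124)), (np.float64(0.1285), np.float64(0.134))]
x 0.694 [(np.float64(0.0365), np.float64(0.048)), (np.float64(0.053), np.float64(0.0605)), (np.float64(0.079), np.float64(0.0845)), (np.float64(0.1035), np.float64(0.124)), (np.float64(0.1285), np.float64(0.135))]
```

>>> step_arm([
  {"rx": 0,"ry": 0,"rz": 0,"dx": -2.2,"dy": -1.3,"dz": 3,"gripper": -0.3},
  {"rx": 0,"ry": 0,"rz": 0,"dx": 0,"dy": 0,"dz": 4,"gripper": -0.3},
  {"rx": 0,"ry": 0,"rz": 0,"dx": 0,"dy": 0,"dz": 1.5,"gripper": -0.3},
  {"rx": 0,"ry": 0,"rz": 0,"dx": 0,"dy": 0,"dz": 1,"gripper": -0.3},
  {"rx": 0,"ry": 0,"rz": 0,"dx": 0,"dy": 0,"dz": 0,"gripper": -0.3},
])

```text
clock: 28.58
tcp_pos: [0.6524, 0.0277, 0.0815]
orientation: [2.235, 2.207, 0.0]
contact_force: [-7.7, -0.9, 15.1]
grip_width: 0.0328
gripper_force: 62.9
```

>>> step_arm([
  {"rx": 0,"ry": 0,"rz": 0,"dx": 0,"dy": 0,"dz": -2,"gripper": -0.3},
  {"rx": 0,"ry": 0,"rz": 0,"dx": 0,"dy": 0,"dz": 0,"gripper": 0.1},
  {"rx": 0,"ry": 0,"rz": 0,"dx": 0,"dy": 0,"dz": 0,"gripper": 0.4},
  {"rx": 0,"ry": 0,"rz": 0,"dx": 0,"dy": 0,"dz": 0,"gripper": 0.4},
  {"rx": 0,"ry": 0,"rz": 0,"dx": 0,"dy": 0,"dz": -20,"gripper": 0.4},
  {"rx": 0,"ry": 0,"rz": 0,"dx": 0,"dy": 0,"dz": -50,"gripper": 1},
  {"rx": 0,"ry": 0,"rz": 0,"dx": 0,"dy": 0,"dz": -30,"gripper": 1},
  {"rx": 0,"ry": 0,"rz": 0,"dx": 0,"dy": 0,"dz": 0,"gripper": 1},
])

```text
clock: 29.58
tcp_pos: [0.6544, 0.0282, 0.1859]
orientation: [2.232, 2.204, 0.009]
contact_force: [0.5, -0.1, -0.1]
grip_width: 0.0855
gripper_force: 0.0
```

```bash
python3 -c "
from h import *
c=cam('wrist');W=r.grab_frame('wrist');cv2.imwrite('pics/w12.png',W)
strips(W,c)
to(.45,.24,.25,0)
"
```

```text
x 0.617 [(np.float64(0.0), np.float64(0.008)), (np.float64(0.015), np.float64(0.021)), (np.float64(0.05), np.float64(0.0605)), (np.float64(0.065), np.float64(0.072)), (np.float64(0.08), np.float64(0.0885)), (np.float64(0.116), np.float64(0.125)), (np.float64(0.13), np.float64(0.1365)), (np.float64(0.143), np.float64(0.1545))]
x 0.692 [(np.float64(0.0375), np.float64(0.048)), (np.float64(0.0525), np.float64(0.0595)), (np.float64(0.08), np.float64(0.0845)), (np.float64(0.1035), np.float64(0.11)), (np.float64(0.1175), np.float64(0.124)), (np.float64(0.129), np.float64(0.1345))]
x 0.694 [(np.float64(0.0105), np.float64(0.0595)), (np.float64(0.079), np.float64(0.085)), (np.float64(0.1035), np.float64(0.124)), (np.float64(0.129), np.float64(0.135))]
tcp [0.6531 0.0281 0.1837] yaw -0.71 tilt 0.22 shift [ 209.5 -205.5  -67. ] rz -0.71 F [-0.4 -0.4 -0.3] w 0.0855 t 29.625
```

>>> step_arm([
  {"rx": 0,"ry": 0,"rz": 0,"dx": 42,"dy": -40,"dz": -20,"gripper": 1},
  {"rx": 0,"ry": 0,"rz": 0,"dx": 42,"dy": -40,"dz": -20,"gripper": 1},
  {"rx": 0,"ry": 0,"rz": 0,"dx": 42,"dy": -40,"dz": -20,"gripper": 1},
  {"rx": 0,"ry": 0,"rz": 0,"dx": 42,"dy": -40,"dz": -10,"gripper": 1},
  {"rx": 0,"ry": 0,"rz": 0,"dx": 42,"dy": -40,"dz": 0,"gripper": 1},
  {"rx": 0,"ry": 0,"rz": 0,"dx": 0,"dy": 0,"dz": 0,"gripper": 1},
  {"rx": 0,"ry": 0,"rz": 0,"dx": 0,"dy": 0,"dz": 0,"gripper": 1},
])

```text
clock: 30.5
tcp_pos: [0.4546, 0.2398, 0.2508]
orientation: [2.235, 2.208, -0.002]
contact_force: [-0.3, -0.5, -0.0]
grip_width: 0.0857
gripper_force: 0.0
```

```bash
python3 -c "
from h import *
c=cam('wrist');W=r.grab_frame('wrist');cv2.imwrite('pics/w13.png',W)
S=r.grab_frame('scene');D=r.grab_frame('side');cv2.imwrite('pics/side13.png',D);cv2.imwrite('pics/scene13.png',S)
ys=blobs(S,(20,120,80),(32,255,255),30);yd=blobs(D,(20,120,80),(32,255,255),30)
print([y[0] for y in ys],[y[0] for y in yd])
fit(W,c,(.41,.318),.010,'pics/f13.png')
to(.41,.318,.25,0)
"
```

```text
[[379.5, 158.0], [392.6, 220.3], [277.7, 224.7], [373.5, 229.7], [353.7, 239.1], [130.3, 281.2], [322.1, 355.9]] [[383.5, 110.2], [227.9, 144.1], [336.0, 176.7], [258.8, 197.9], [250.2, 214.4], [239.1, 233.6], [313.0, 303.3]]
centre [0.4207 0.2807] size 89.1 59.4 yaw -4.21
tcp [0.4556 0.239  0.2508] yaw -0.85 tilt 0.05 shift [ 78.3 -46.8   0.8] rz -0.85 F [-0.2  0.1 -0.3] w 0.0852 t 30.65
```

The loose board was knocked to (.421, .281) with yaw -4.2°. I'll go above it.

>>> step_arm([
  {"rx": 0,"ry": 0,"rz": 0,"dx": 21,"dy": -17,"dz": 20,"gripper": 1},
  {"rx": 0,"ry": 0,"rz": 3.4,"dx": 21,"dy": -17,"dz": 40,"gripper": 1},
  {"rx": 0,"ry": 0,"rz": 0,"dx": 0,"dy": 0,"dz": 20,"gripper": 1},
  {"rx": 0,"ry": 0,"rz": 0,"dx": 0,"dy": 0,"dz": 0,"gripper": 1},
  {"rx": 0,"ry": 0,"rz": 0,"dx": 0,"dy": 0,"dz": 0,"gripper": 1},
])

```text
clock: 31.28
tcp_pos: [0.4224, 0.2824, 0.172]
orientation: [2.301, 2.138, 0.001]
contact_force: [0.1, 0.4, -0.2]
grip_width: 0.0855
gripper_force: 0.0
```

```bash
python3 -c "
from h import *
c=cam('wrist');W=r.grab_frame('wrist');cv2.imwrite('pics/w14.png',W)
fit(W,c,(.4207,.2807),.010)
to(.42,.28,.0565,-4.2)
cs,cd=cam('scene'),cam('side')
D=r.grab_frame('side');print([b[0] for b in blobs(D,(20,120,80),(32,255,255),30)])
print(tri(cs,(379.5,158),cd,(313,303.3)))
"
```

```text
centre [0.4207 0.2816] size 89.2 60.4 yaw -4.09
tcp [0.4225 0.2826 0.1723] yaw -4.2 tilt 0.1 shift [ -2.9  -2.4 115.8] rz 0.0 F [-1.1  0.2 -0.1] w 0.0852 t 31.325
[[227.9, 144.1], [254.3, 207.5], [239.1, 234.0], [313.0, 303.3]]
[0.41912281 0.28468944 0.04959912]
```

>>> step_arm([
  {"rx": 0,"ry": 0,"rz": 0,"dx": -0.8,"dy": -2.2,"dz": 40,"gripper": 1},
  {"rx": 0,"ry": 0,"rz": 0,"dx": 0,"dy": 0,"dz": 40,"gripper": 1},
  {"rx": 0,"ry": 0,"rz": 0,"dx": 0,"dy": 0,"dz": 24,"gripper": 1},
  {"rx": 0,"ry": 0,"rz": 0,"dx": 0,"dy": 0,"dz": 9,"gripper": 0.3},
  {"rx": 0,"ry": 0,"rz": 0,"dx": 0,"dy": 0,"dz": 0,"gripper": 0},
  {"rx": 0,"ry": 0,"rz": 0,"dx": 0,"dy": 0,"dz": 0,"gripper": -0.3},
  {"rx": 0,"ry": 0,"rz": 0,"dx": 0,"dy": 0,"dz": 0,"gripper": -0.3},
  {"rx": 0,"ry": 0,"rz": 0,"dx": 0,"dy": 0,"dz": 0,"gripper": -0.3},
], grip_force=60)

```text
clock: 32.38
tcp_pos: [0.42, 0.2828, 0.0598]
orientation: [2.299, 2.14, 0.004]
contact_force: [0.0, -0.6, 7.0]
grip_width: 0.0323
gripper_force: 61.4
```

>>> step_arm([
  {"rx": 0,"ry": 0,"rz": 0,"dx": 0,"dy": 0,"dz": -5,"gripper": -0.3},
  {"rx": 0,"ry": 0,"rz": 0,"dx": 0,"dy": 0,"dz": -20,"gripper": -0.3},
  {"rx": 0,"ry": 0,"rz": 0,"dx": 0,"dy": 0,"dz": -50,"gripper": -0.3},
  {"rx": 0,"ry": 0,"rz": 0,"dx": 0,"dy": 0,"dz": -50,"gripper": -0.3},
  {"rx": 0,"ry": 0,"rz": -3.4,"dx": 0,"dy": 0,"dz": 0,"gripper": -0.3},
  {"rx": 0,"ry": 0,"rz": 0,"dx": -39,"dy": 28.5,"dz": 0,"gripper": -0.3},
  {"rx": 0,"ry": 0,"rz": 0,"dx": -39,"dy": 28.5,"dz": 0,"gripper": -0.3},
  {"rx": 0,"ry": 0,"rz": 0,"dx": -39,"dy": 28.5,"dz": 0,"gripper": -0.3},
  {"rx": 0,"ry": 0,"rz": 0,"dx": -39,"dy": 28.5,"dz": 0,"gripper": -0.3},
  {"rx": 0,"ry": 0,"rz": 0,"dx": -39,"dy": 28.5,"dz": 0,"gripper": -0.3},
  {"rx": 0,"ry": 0,"rz": 0,"dx": -39,"dy": 28.5,"dz": 0,"gripper": -0.3},
  {"rx": 0,"ry": 0,"rz": 0,"dx": -39,"dy": 28.5,"dz": 0,"gripper": -0.3},
  {"rx": 0,"ry": 0,"rz": 0,"dx": -39,"dy": 28.5,"dz": 0,"gripper": -0.3},
  {"rx": 0,"ry": 0,"rz": 0,"dx": 0,"dy": 0,"dz": 0,"gripper": -0.3},
  {"rx": 0,"ry": 0,"rz": 0,"dx": 0,"dy": 0,"dz": 0,"gripper": -0.3},
])

```text
clock: 34.25
tcp_pos: [0.6424, -0.0322, 0.1829]
orientation: [-2.234, -2.206, 0.001]
contact_force: [-0.6, 1.0, -3.7]
grip_width: 0.033
gripper_force: 60.9
```

```bash
python3 -c "
from h import *
to(.652,-.033,.088,-.75)
c=cam('wrist');W=r.grab_frame('wrist');cv2.imwrite('pics/w15.png',W)
held(W,c,r.get_obs()['tcp_pos'][2]-.0495)
"
```

```text
tcp [ 0.6424 -0.0322  0.1829] yaw -0.71 tilt 0.1 shift [-0.7  9.7 94.8] rz 0.04 F [-0.6  1.  -3.7] w 0.033 t 34.25
held edge [(245, 185), (300, 185), (340, 185), (390, 185)] [[0.6077, -0.0015, 0.1335], [0.6359, -0.0018, 0.1335], [0.6563, -0.0021, 0.1335], [0.6819, -0.0024, 0.1335]] x ends [0.5989 0.6876]
```

>>> step_arm([
  {"rx": 0,"ry": 0,"rz": 0,"dx": -2,"dy": 9,"dz": 20,"gripper": -0.3},
  {"rx": 0,"ry": 0,"rz": 0,"dx": 0,"dy": 0,"dz": 40,"gripper": -0.3},
  {"rx": 0,"ry": 0,"rz": 0,"dx": 0,"dy": 0,"dz": 25,"gripper": -0.3},
  {"rx": 0,"ry": 0,"rz": 0,"dx": 0,"dy": 0,"dz": 4,"gripper": -0.3},
  {"rx": 0,"ry": 0,"rz": 0,"dx": 0,"dy": 0,"dz": 0,"gripper": -0.3},
  {"rx": 0,"ry": 0,"rz": 0,"dx": 0,"dy": 0,"dz": 0,"gripper": -0.3},
])

```text
clock: 35.05
tcp_pos: [0.6532, -0.0345, 0.0956]
orientation: [2.234, 2.207, 0.003]
contact_force: [0.2, 1.1, -2.8]
grip_width: 0.0326
gripper_force: 60.8
```

```bash
python3 -c "
from h import *
to(.652,-.034,.084,-.75)
c=cam('wrist');W=r.grab_frame('wrist');cv2.imwrite('pics/w16.png',W)
strips(W,c,z=r.get_obs()['tcp_pos'][2]-.0495)
strips(W,c)
"
```

```text
tcp [ 0.6532 -0.0345  0.0956] yaw -0.69 tilt 0.14 shift [ 0.5 -1.2 11.6] rz 0.06 F [ 0.2  1.1 -2.8] w 0.0326 t 35.05
x 0.617 [(np.float64(-0.0155), np.float64(-0.0035)), (np.float64(0.002), np.float64(0.011)), (np.float64(0.0135), np.float64(0.0235)), (np.float64(0.0495), np.float64(0.058)), (np.float64(0.062), np.float64(0.081))]
x 0.692 [(np.float64(-0.0275), np.float64(-0.0155)), (np.float64(-0.012), np.float64(-0.0045)), (np.float64(0.014), np.float64(0.0285)), (np.float64(0.0375), np.float64(0.057)), (np.float64(0.0615), np.float64(0.0675))]
x 0.694 [(np.float64(-0.03), np.float64(-0.0045)), (np.float64(0.001), np.float64(0.007)), (np.float64(0.011), np.float64(0.057)), (np.float64(0.061), np.float64(0.0695))]
x 0.617 [(np.float64(-0.019), np.float64(-0.006)), (np.float64(0.0), np.float64(0.007)), (np.float64(0.015), np.float64(0.023)), (np.float64(0.0505), np.float64(0.0595)), (np.float64(0.064), np.float64(0.0705)), (np.float64(0.076), np.float64(0.084))]
x 0.692 [(np.float64(-0.0315), np.float64(-0.021)), (np.float64(-0.0145), np.float64(-0.007)), (np.float64(0.0135), np.float64(0.019)), (np.float64(0.0375), np.float64(0.0585)), (np.float64(0.063), np.float64(0.0685))]
x 0.694 [(np.float64(-0.0315), np.float64(-0.018)), (np.float64(-0.0155), np.float64(-0.007)), (np.float64(0.0125), np.float64(0.0345)), (np.float64(0.0375), np.float64(0.0585)), (np.float64(0.063), np.float64(0.07))]
```

Held edge at -.0035, neighbour's at 0, so the gap is about 3.5 mm. Good; lower it.

>>> step_arm([
  {"rx": 0,"ry": 0,"rz": 0,"dx": 0,"dy": -0.8,"dz": 5,"gripper": -0.3},
  {"rx": 0,"ry": 0,"rz": 0,"dx": 0,"dy": 0,"dz": 4,"gripper": -0.3},
  {"rx": 0,"ry": 0,"rz": 0,"dx": 0,"dy": 0,"dz": 1.5,"gripper": -0.3},
  {"rx": 0,"ry": 0,"rz": 0,"dx": 0,"dy": 0,"dz": 1,"gripper": -0.3},
  {"rx": 0,"ry": 0,"rz": 0,"dx": 0,"dy": 0,"dz": 0,"gripper": -0.3},
])

```text
clock: 35.72
tcp_pos: [0.6513, -0.0348, 0.0848]
orientation: [2.235, 2.207, -0.0]
contact_force: [-7.8, 0.7, 13.8]
grip_width: 0.0326
gripper_force: 63.0
```

>>> step_arm([
  {"rx": 0,"ry": 0,"rz": 0,"dx": 0,"dy": 0,"dz": -2,"gripper": -0.3},
  {"rx": 0,"ry": 0,"rz": 0,"dx": 0,"dy": 0,"dz": 0,"gripper": 0.1},
  {"rx": 0,"ry": 0,"rz": 0,"dx": 0,"dy": 0,"dz": 0,"gripper": 0.4},
  {"rx": 0,"ry": 0,"rz": 0,"dx": 0,"dy": 0,"dz": 0,"gripper": 0.4},
  {"rx": 0,"ry": 0,"rz": 0,"dx": 0,"dy": 0,"dz": -20,"gripper": 0.4},
  {"rx": 0,"ry": 0,"rz": 0,"dx": 0,"dy": 0,"dz": -50,"gripper": 1},
  {"rx": 0,"ry": 0,"rz": 0,"dx": 0,"dy": 0,"dz": -50,"gripper": 1},
  {"rx": 0,"ry": 0,"rz": 0,"dx": -20,"dy": -20,"dz": -40,"gripper": 1},
  {"rx": 0,"ry": 0,"rz": 0,"dx": -20,"dy": -30,"dz": -40,"gripper": 1},
  {"rx": 0,"ry": 0,"rz": 0,"dx": 0,"dy": 0,"dz": 0,"gripper": 1},
  {"rx": 0,"ry": 0,"rz": 0,"dx": 0,"dy": 0,"dz": 0,"gripper": 1},
])

```text
clock: 37.1
tcp_pos: [0.601, -0.0737, 0.2855]
orientation: [2.234, 2.208, 0.002]
contact_force: [-0.0, 0.7, -0.7]
grip_width: 0.0853
gripper_force: 0.0
```

```bash
python3 -c "
from h import *
c=cam('wrist');W=r.grab_frame('wrist');cv2.imwrite('pics/w17.png',W)
strips(W,c,y0=-.12)
K=[('S','scene'),('D','side')]
for k,n in K:
    I=r.grab_frame(n);cv2.imwrite(f'pics/{n}17.png',I);cc=cam(n)
    print(n,[b[0] for b in blobs(I,(20,120,80),(32,255,255),30)]);print(' green',[(b[0],b[1][4],topl(cc,[b[0]],.03)[0][:2].round(2).tolist()) for b in blobs(I,(60,90,25),(95,255,255),40)])
    print(' red',[b[0] for b in blobs(I,(0,150,60),(5,255,255)) if b[1][4]<100])
# per-board fits with neighbours masked out
for y in(.1605,.096,.0305,-.034):
    w=W.copy(); m=np.zeros(W.shape[:2],np.uint8); q=np.array([[.60,y-.032,.035],[.71,y-.0335,.035],[.71,y+.0315,.035],[.60,y+.033,.035]])
    cv2.fillPoly(m,[np.int32(proj(c,q).round())],255); w[m==0]=255; fit(w,c,(.653,y),.035)
to(.6,0)
"
```

```text
x 0.617 [(np.float64(-0.0655), np.float64(-0.0595)), (np.float64(-0.051), np.float64(-0.0435)), (np.float64(-0.0155), np.float64(-0.006)), (np.float64(0.0), np.float64(0.0045)), (np.float64(0.0145), np.float64(0.0235)), (np.float64(0.0515), np.float64(0.0595)), (np.float64(0.0635), np.float64(0.07)), (np.float64(0.0775), np.float64(0.0885))]
x 0.692 [(np.float64(-0.0525), np.float64(-0.047)), (np.float64(-0.028), np.float64(-0.007)), (np.float64(-0.0015), np.float64(0.003)), (np.float64(0.015), np.float64(0.0195)), (np.float64(0.0385), np.float64(0.0585)), (np.float64(0.063), np.float64(0.0685))]
x 0.694 [(np.float64(-0.0535), np.float64(-0.007)), (np.float64(-0.0015), np.float64(0.0035)), (np.float64(0.014), np.float64(0.0205)), (np.float64(0.038), np.float64(0.0585)), (np.float64(0.063), np.float64(0.07))]
scene [[392.6, 220.4], [277.8, 224.9], [373.5, 229.7], [353.8, 239.1], [333.7, 249.1], [130.3, 281.2], [322.2, 356.0]]
 green [([429.3, 114.9], 1439, [0.32, 0.58]), ([442.4, 165.3], 160, [0.53, 0.46]), ([381.1, 237.6], 460, [0.66, 0.12]), ([352.8, 251.5], 255, [0.66, 0.02]), ([33
[... 267 characters left out ...]
1]), ([265.5, 217.2], 99, [0.63, 0.06]), ([255.7, 235.3], 113, [0.63, 0.13])]
 red [[265.4, 88.4], [321.9, 96.9], [274.2, 102.0], [345.0, 119.5]]Traceback (most recent call last):
  File "<string>", line 13, in <module>
    cv2.fillPoly(m,[np.int32(proj(c,q).round())],255); w[m==0]=255; fit(w,c,(.653,y),.035)
                                                                    ~~~^^^^^^^^^^^^^^^^^^^
  File "h.py", line 33, in fit
    (cx,cy),(a,b),ang=cv2.minAreaRect(pts)
                      ~~~~~~~~~~~~~~~^^^^^
cv2.error: OpenCV(4.12.0) /io/opencv/modules/imgproc/src/convhull.cpp:143: error: (-215:Assertion failed) total >= 0 && (depth == CV_32F || depth == CV_32S) in function 'convexHull'
```

Four boards are in the row with gaps of about 4–6 mm, all square. The lever is still off, and no other board shows in either view. Handing in.

```bash
python3 -c "
from bench import r
print(r.hand_in())"
```

```text
the job is handed in; nothing more can be done
None
```

I switched the power off, then set the four boards present in one square row on the shelf, connectors to the front and gaps about 3–6 mm as measured. I left the multimeter, solder spool and orange look-alike alone and handed the job in at about 37 s.

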